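# Restock the tape caddy

## Task

Restock the tape caddy for the sculptor's trolley: first take every spent cardboard core out of the caddy and drop it into the red pail. Then lift each roll of tape up and off its hook and set it down gently, on edge, one to a slot, right down on the caddy floor. When all rolls are in, swing the steel keeper bar closed over them by its black knob until it rests fully home in the red catch; leave the pail upright and do not disturb the bottle, the jar and the plaster torso.

Things in the scene. Friction and masses are not known exactly. Their poses are not given: they have to be found in the camera images.
- rack: Fixed wooden rack, 370 mm wide (y), origin on the table under its crossbar. Four 8 mm round hooks at y = -162, -54, 54, 162 mm point to its -x: level arm at z = 186 mm out to x = -75 mm, then a tip turned up 16 mm above the arm's top. Rolls hang at x = -45 mm, centre z = 170 mm; raise one 20 to 28 mm, then draw it 70 mm or more to -x. Highest point 206 mm.
- caddy: Fixed wooden caddy, 296 x 100 mm, long along its x, origin under its centre. Floor top z = 6 mm. Slot centres x = -75, -25, 25, 75 mm, y = 0, 45 mm clear between dividers 44 mm wide, top z = 36 mm; low ridges stop rolling in y. Seated, a roll's axis lies along x, centre z = 37 mm (core 30 mm). Hinge post at x = -125 mm, red catch at x = 110 mm (top z = 98 mm).
- keeper (a joint): Angle (rad) of the steel keeper bar about its upright hinge at the caddy's near end. 0 = closed: bar along the caddy's +x over the slots, home in the red catch. Grows as it swings level, clockwise from above, towards the caddy's -y; starts 1.15 to 1.35, limit 1.8, stays where left. Bar 10 mm wide, z = 74 to 82 mm, 5 mm above seated rolls.
- keeper_knob (a point): Top centre of the black upright knob near the bar's free end: 18 mm diameter, 48 mm tall, top 130 mm above the table, 253 mm from the hinge.
- keeper_hinge (a point): Point on the upright hinge axis of the keeper bar, 78 mm above the table.
- pail: Small loose red plastic pail, 130 mm across at the mouth, 100 mm high, wall 4 mm, open on top, 350 g. Origin at the centre of its underside.
- roll_yellow: Roll of yellow tape, a rigid ring 62 mm outside diameter, 40 mm hole, 36 mm wide, 120 g. Starts hanging on one of the rack's hooks, hook through its hole. Origin at the ring's centre, its own x axis along the axis of the hole. May be absent.
- roll_blue: Roll of blue tape, a rigid ring 62 mm outside diameter, 40 mm hole, 36 mm wide, 120 g. Starts hanging on one of the rack's hooks, hook through its hole. Origin at the ring's centre, its own x axis along the axis of the hole. May be absent.
- roll_green: Roll of green tape, a rigid ring 62 mm outside diameter, 40 mm hole, 36 mm wide, 120 g. Starts hanging on one of the rack's hooks, hook through its hole. Origin at the ring's centre, its own x axis along the axis of the hole. May be absent.
- roll_white: Roll of white tape, a rigid ring 62 mm outside diameter, 40 mm hole, 36 mm wide, 120 g. Starts hanging on one of the rack's hooks, hook through its hole. Origin at the ring's centre, its own x axis along the axis of the hole. May be absent.
- core_a: Spent cardboard core, an empty ring 47 mm outside diameter, 39 mm hole, 40 mm wide, 20 g. Starts standing on edge in a slot of the caddy. Origin at its centre, own x along the axis of the hole. May be absent.
- core_b: Spent cardboard core, an empty ring 47 mm outside diameter, 39 mm hole, 40 mm wide, 20 g. Starts standing on edge in a slot of the caddy. Origin at its centre, own x along the axis of the hole. May be absent.
- turps: Amber bottle, 60 mm diameter, 130 mm high, bystander. Origin at the centre of its underside.
- paint_jar: Green jar with white cap, 72 mm diameter, 90 mm high, bystander. Origin at the centre of its underside.
- plaster_torso: White plaster figure, 56 mm wide, 141 mm high, bystander. Origin at the centre of its underside.
There are look-alikes about, which are no part of the job. There is more than one size of the roll_yellow; the job needs the largest.

How it is judged:
On the way, in this order (a step that is already met when the one before it is completed fails the run):
1. every spent core is in the red pail (horizontal distance between each of core_a, core_b and pail below 0.06 m and z of core_a in the frame of pail between 0 and 0.088 m and z of core_b in the frame of pail between 0 and 0.088 m), for 0.2 s.
2. every roll stands on edge in a slot of the caddy, with the keeper bar still open (x of roll_yellow in the frame of caddy between -0.095 and 0.095 m and y of roll_yellow in the frame of caddy between -0.01 and 0.01 m and z of roll_yellow in the frame of caddy between 0.032 and 0.043 m and angle between the x axis of each of roll_yellow, roll_blue, roll_green, roll_white and the x axis of caddy, either way round below 0.2 rad and x of roll_blue in the frame of caddy between -0.095 and 0.095 m and y of roll_blue in the frame of caddy between -0.01 and 0.01 m and z of roll_blue in the frame of caddy between 0.032 and 0.043 m and x of roll_green in the frame of caddy between -0.095 and 0.095 m and y of roll_green in the frame of caddy between -0.01 and 0.01 m and z of roll_green in the frame of caddy between 0.032 and 0.043 m and x of roll_white in the frame of caddy between -0.095 and 0.095 m and y of roll_white in the frame of caddy between -0.01 and 0.01 m and z of roll_white in the frame of caddy between 0.032 and 0.043 m and value of joint keeper above 0.5 rad), for 0.2 s.
3. the keeper bar is closed over the rolls, home in its catch (x of roll_yellow in the frame of caddy between -0.095 and 0.095 m and y of roll_yellow in the frame of caddy between -0.01 and 0.01 m and z of roll_yellow in the frame of caddy between 0.032 and 0.043 m and angle between the x axis of each of roll_yellow, roll_blue, roll_green, roll_white and the x axis of caddy, either way round below 0.2 rad and x of roll_blue in the frame of caddy between -0.095 and 0.095 m and y of roll_blue in the frame of caddy between -0.01 and 0.01 m and z of roll_blue in the frame of caddy between 0.032 and 0.043 m and x of roll_green in the frame of caddy between -0.095 and 0.095 m and y of roll_green in the frame of caddy between -0.01 and 0.01 m and z of roll_green in the frame of caddy between 0.032 and 0.043 m and x of roll_white in the frame of caddy between -0.095 and 0.095 m and y of roll_white in the frame of caddy between -0.01 and 0.01 m and z of roll_white in the frame of caddy between 0.032 and 0.043 m and value of joint keeper below 0.05 rad), for 0.2 s.
At the end, for the whole second after the job is handed in: Each roll stands on edge on the caddy floor in a slot (within 10 mm across, centre 32 to 43 mm high, axis within 0.2 rad), each core lies inside the pail (below 88 mm), pail upright within 0.2 rad, keeper bar within 0.05 rad of closed, all at rest (all of step 1 and all of step 3 and angle between pail's own z axis and vertical below 0.2 rad and linear speed of each of roll_yellow, roll_blue, roll_green, roll_white, core_a, core_b below 0.03 m/s); the robot touches nothing.
It fails at once if turps is pushed more than 30 mm (distance of turps from where it was at the start of the episode above 0.03 m).
It fails at once if paint_jar is pushed more than 30 mm (distance of paint_jar from where it was at the start of the episode above 0.03 m).
It fails at once if plaster_torso is pushed more than 30 mm (distance of plaster_torso from where it was at the start of the episode above 0.03 m).
It fails at once if a roll is dropped or thrown into the caddy (faster than 0.9 m/s close above it) ((linear speed of roll_yellow above 0.9 m/s and horizontal distance between roll_yellow and caddy below 0.14 m and height (world z) of roll_yellow below 0.12 m) or (linear speed of roll_blue above 0.9 m/s and horizontal distance between roll_blue and caddy below 0.14 m and height (world z) of roll_blue below 0.12 m) or (linear speed of roll_green above 0.9 m/s and horizontal distance between roll_green and caddy below 0.14 m and height (world z) of roll_green below 0.12 m) or (linear speed of roll_white above 0.9 m/s and horizontal distance between roll_white and caddy below 0.14 m and height (world z) of roll_white below 0.12 m)).
Of roll_yellow, roll_blue, roll_green, roll_white only 3 to 4 are there at a start; the rules pass over those that are not, and their reading is None.
Of core_a, core_b only 1 to 2 are there at a start; the rules pass over those that are not, and their reading is None.
At some moment in a run one of pail may be knocked a few centimetres aside while the robot is not near it.
It also fails if it takes over 210 s, if anything falls off the work surface, if the arm or the gripper's body presses on something with over 40 N, if the wrist force passes 120 N, or if a joint passes its speed limit or range.

## Robot

A 6-joint arm with a two-finger parallel gripper is mounted at the origin on the work surface. World frame = base frame: x ahead of the robot, y to its left, z up, the work surface at z = 0. Lengths are in m, angles in rad, forces in N, time in s.
With the tool pointing down it reaches from about 0.375 to 0.975 m from the base axis. Payload 3.8 kg.
Tool frame: the origin (TCP) lies midway between the tips of the shut fingers; the grasp point (between the pads) lies 19 mm behind it; z points along the fingers, y is the direction in which the jaws open and shut (so a half turn about z gives the same grasp; the last joint's range is limited). The gripper opens to 85 mm and grips with 20 to 120 N. Pads are 22 mm wide; open, the fingers measure 114 mm over their backs; the gripper's body (76 mm by 85 mm) begins 54 mm behind the grasp point. The pads swing forward as they close: fully open they stand 13 mm farther back than shut.
Start: joints at [-0.037, 0.264, 1.604, -0, 1.274, -0.037], TCP at [0.675, -0, 0.231] pointing down, gripper open.
Joint ranges: [-2.63, 2.63], [-0.94, 2.18], [0.31, 2.57], [-1.31, 4.45], [0, 2.66], [-2.55, 2.55]. Speed limits (rad/s): [2.57, 2.57, 3.14, 3.14, 3.14, 3.14].

## Interface

Orientations are given as a rotation vector (axis times angle).
In Python, from workcell import bot gives the robot as it stands.
- The arm moves only by the tool arm_command, never from a script. Its argument "targets" is text: rows parted by semicolons, each of 7 numbers parted by spaces: the shift along the tool's x, y, z in mm, then the turn, a rotation vector about the tool's x, y, z in degrees, then the opening, from 0 (shut) to 1 (fully open). A call has 1 to 10 rows; each row is the pose to reach, as a shift and turn from the pose commanded when the call began, along the tool's axes at that moment; what a row does not reach only later rows make up. A row lasts 1/12 s, in which the tool goes at most 41.7 mm and 7.16 degrees, less where a joint would pass 70% of its speed; a pose out of reach is approached as far as the arm can. A call with a gripper value outside its range is refused whole. The fingers move at their own pace and stop on an object; "newtons" is the grip in N (left out, the last holds). Time passes only in rows, so rows that repeat a pose let the fingers close. It gives the time, the measured TCP pose, the force and the opening at its end, in the units of the state.
- bot.read_state(): the state, without advancing time (a new reading comes with each control period).
- bot.read_camera(name): name is "scene" or "side" or "wrist"; returns (picture, depth): 480x640x3 uint8, blue, green, red; 480x640 float32, m along the optical axis (not along the pixel's ray), 0 where there is no reading.
- bot.camera_params(name): a dict with "fov_y" (degrees; the focal length in pixels is half the picture's height over the tangent of half this angle, whatever the lens; pixels are square), "cx", "cy" (the principal point, pixels), "xyz" and "rotation" of the camera in the world; the wrist camera has in their place "T_tool_cam" (4x4, takes a point from camera to tool coordinates, whose origin is the TCP and whose axes are the flange's). Camera axes: x right, y up, looking along -z (the intrinsics and any distortion apply to the point x, -y, -z); pixel columns grow to the right and rows downward; lengths in m; the calibration is good to about 2 mm. A picture is of the moment at which its call begins: read the wrist's pose just before it. camera_params takes no time and is no camera call.
- bot.finish_job(): hands the job in, once; it reports no verdict.
The state is a dict: "time": time; "q": joint angles; "joint_vel": joint speeds; "joint_torque": joint torques, N m; "tool_pos": TCP position; "tcp_rot": TCP orientation; "wrist_force": force on the tool from outside, world axes, zero at the start; "torque": the same for the moment, N m; "width": opening from 0.0 (shut) to 1.0 (fully open).
Only numpy, scipy, OpenCV 4.12 (cv2) and the standard library are available. Lean on these libraries where they do the work, as an engineer would, in place of code of your own. Each camera call takes 0.05 s, during which the arm holds its last target.

## Working session

There is one attempt and no reset: what is moved stays moved. The work goes in short steps, Python scripts to look and compute and a tool call to move; the robot and the scene stay as the last step left them, time stands still between calls to the robot, and variables do not carry over. Pictures are saved under pics/ and viewed, and the job is handed in when it is done.

Besides the shell and the picture viewer there is one more tool, called after ">>>" in YAML: its name, and indented under it one key for each argument. arm_command: Moves the arm, as the interface text tells. Its arguments: {"type":"object","properties":{"targets":{"type":"string"},"newtons":{"type":"number"}},"required":["targets"]}

```bash
ls; mkdir -p pics
python3 - <<'E'
from workcell import bot
import cv2
print(bot.read_state())
for n in ("scene","side","wrist"):
    p=bot.camera_params(n); print(n,p)
    im,d=bot.read_camera(n); cv2.imwrite(f"pics/{n}0.png",im)
    import numpy as np; np.save(f"pics/{n}0.npy",d); print(d.min(),d.max())
E
```

```text
pics
{'time': 0.0, 'q': array([-3.68872221e-02,  2.64761341e-01,  1.60538625e+00,  1.01192685e-05,
        1.27368037e+00, -3.68772842e-02]), 'joint_vel': array([ 1.00896033e-03, -1.04284800e-03, -1.83855752e-03, -7.97981324e-04,
       -1.62005359e-03,  3.43844391e-05]), 'joint_torque': array([ 6.10465631e-04, -5.15121067e+01, -3.67308676e+01, -4.07824507e-05,
        1.31324201e-02,  1.46811578e-05]), 'tool_pos': array([6.74269536e-01, 3.70994632e-05, 2.29949882e-01]), 'tcp_rot': array([-2.2202924 , -2.22026374,  0.00237719]), 'wrist_force': array([-0.26802095,  0.37771061,  0.23718942]), 'torque': array([-0.01167446, -0.05208369,  0.00363495]), 'width': 0.9986035676710382}
scene {'fov_y': 49.45287745330093, 'cx': 317.6213789400363, 'cy': 243.29745487168782, 'xyz': array([ 1.29797298, -0.09377604,  0.83665506]), 'rotation': array([0.69234309, 0.58867779, 1.33221585])}
0.0 3.886494
side {'fov_y': 47.06012157289162, 'cx': 317.83184459498386, 'cy': 236.34469808290382, 'xyz': array([ 0.30328128, -0.80704287,  1.19564295]), 'rotation': array([ 0.69148819, -0.11077348, -0.25375125])}
0.0 3.5108986
wrist {'fov_y': 68.42446503935398, 'cx': 320.4933035995735, 'cy': 241.56820315561592, 'T_tool_cam': array([[-8.16831276e-04,  9.45750871e-01,  3.24891709e-01,
         8.39688679e-02],
       [ 9.99999424e-01,  9.98962625e-04, -3.93789574e-04,
        -1.25671622e-03],
       [-6.96981507e-04,  3.24891200e-01, -9.45751142e-01,
        -1.42777788e-01],
       [ 0.00000000e+00,  0.00000000e+00,  0.00000000e+00,
         1.00000000e+00]])}
0.0 1.549349
```

View pics/scene0.png

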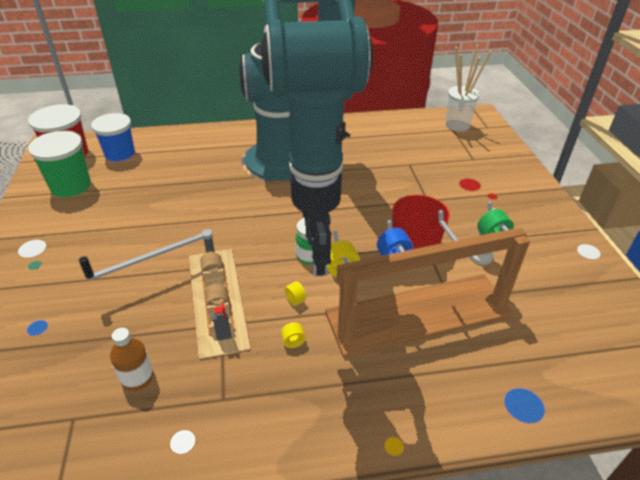

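View pics/side0.png

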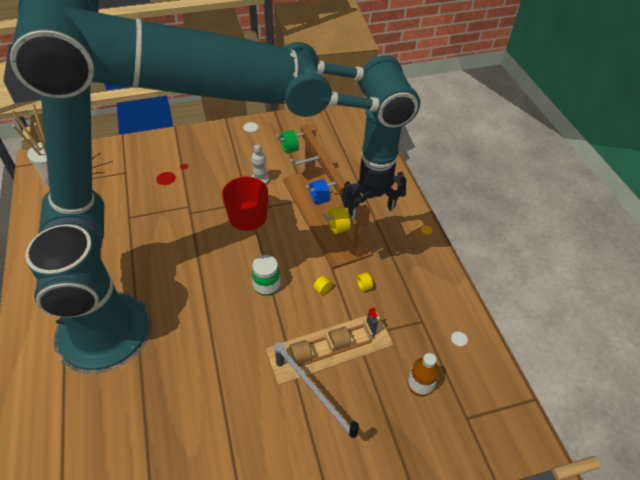

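View pics/wrist0.png

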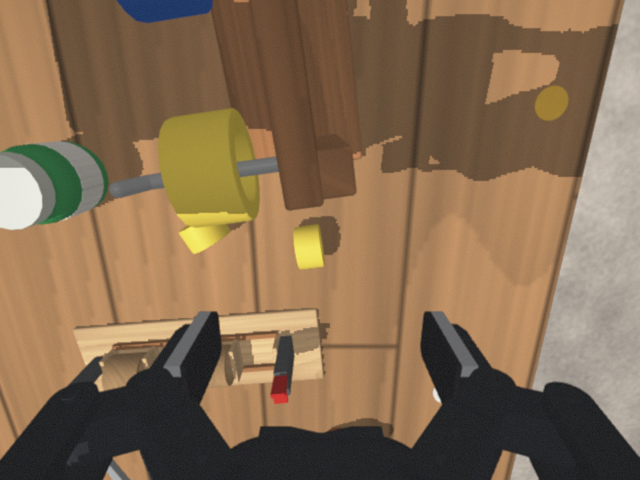

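The views show three rolls: yellow at side (340,220), blue at (319,191) and green at (289,141), with the third hook empty. Two cores are in the caddy at side (302,351) and (341,338). The pail is at (246,204), the jar at (266,275), the torso at (259,163) and the bottle at (424,374). The two small yellow rolls on the table are decoys.

```bash
cat > h.py <<'E'
import numpy as np, cv2
from scipy.spatial.transform import Rotation as R
from workcell import bot
def cam(name,st=None):
    p=bot.camera_params(name); f=240/np.tan(np.radians(p['fov_y'])/2)
    if name=='wrist':
        T=np.eye(4);T[:3,:3]=R.from_rotvec(st['tcp_rot']).as_matrix();T[:3,3]=st['tool_pos']
        T=T@p['T_tool_cam']
        return f,p['cx'],p['cy'],T[:3,:3],T[:3,3]
    return f,p['cx'],p['cy'],R.from_rotvec(p['rotation']).as_matrix(),np.array(p['xyz'])
def ray(c,u,v):
    f,cx,cy,Rm,o=c
    d=np.stack([(np.asarray(u,float)-cx)/f,-(np.asarray(v,float)-cy)/f,-np.ones_like(np.asarray(u,float))],-1)
    return o,d@Rm.T
def onplane(c,u,v,z):
    o,d=ray(c,u,v); return o+d*((z-o[2])/d[...,2])[...,None]
def dpt(c,u,v,D):
    o,d=ray(c,u,v); return o+d*np.asarray(D)[...,None]
def cloud(c,D):
    v,u=np.mgrid[0:480,0:640]; return dpt(c,u,v,D)
def tri(c1,p1,c2,p2):
    o1,d1=ray(c1,*p1);o2,d2=ray(c2,*p2)
    d1=d1/np.linalg.norm(d1);d2=d2/np.linalg.norm(d2)
    A=np.stack([d1,-d2],1);t=np.linalg.lstsq(A,o2-o1,rcond=None)[0]
    a=o1+t[0]*d1;b=o2+t[1]*d2
    return (a+b)/2,np.linalg.norm(a-b)
def proj(c,P):
    f,cx,cy,Rm,o=c
    q=(np.asarray(P)-o)@Rm
    return np.stack([cx+f*q[...,0]/-q[...,2],cy-f*q[...,1]/-q[...,2]],-1)
def tool_T(st):
    T=np.eye(4);T[:3,:3]=R.from_rotvec(st['tcp_rot']).as_matrix();T[:3,3]=st['tool_pos'];return T
E
cat > a.py <<'E'
from h import *
for n in ('scene','side'):
    im=cv2.imread(f'pics/{n}0.png');D=np.load(f'pics/{n}0.npy');c=cam(n);P=cloud(c,D)
    t=P[(np.abs(P[...,2])<.02)&(D>0)];print(n,'table z',np.median(t[:,2]),t[:,2].std())
    h=cv2.cvtColor(im,cv2.COLOR_BGR2HSV)
    for col,(lo,hi) in dict(red=((0,180,60),(6,255,255)),yellow=((25,150,90),(33,255,255)),blue=((105,150,60),(125,255,255)),green=((50,120,50),(80,255,255)),amber=((7,200,80),(16,255,230)),dark=((0,0,0),(180,80,45))).items():
        m=cv2.inRange(h,lo,hi);N,L,S,C=cv2.connectedComponentsWithStats(m)
        for i in range(1,N):
            if S[i,4]>25:
                q=P[(L==i)&(D>0)]
                if len(q) and 0.2<np.median(q[:,0])<1.3 and abs(np.median(q[:,1]))<.7: print(n,col,S[i],C[i].round(1),'med',np.median(q,0).round(3),'min',np.percentile(q,2,axis=0).round(3),'max',np.percentile(q,98,axis=0).round(3))
E
python3 a.py
python3 - <<'E'
import cv2
a=cv2.imread('pics/scene0.png')
cv2.imwrite('pics/z1.png',cv2.resize(a[210:370,70:320],None,fx=3.2,fy=3.2,interpolation=cv2.INTER_CUBIC))
cv2.imwrite('pics/z2.png',cv2.resize(a[180:360,290:550],None,fx=3,fy=3,interpolation=cv2.INTER_CUBIC))
a=cv2.imread('pics/side0.png')
cv2.imwrite('pics/z3.png',cv2.resize(a[295:445,250:450],None,fx=4,fy=4,interpolation=cv2.INTER_CUBIC))
cv2.imwrite('pics/z4.png',cv2.resize(a[120:270,210:410],None,fx=4,fy=4,interpolation=cv2.INTER_CUBIC))
E
```

```text
scene table z 0.0007426616189692425 0.004019465576164942
scene red [460 179  20  12 178] [469.3 184.2] med [0.201 0.499 0.   ] min [ 0.176  0.474 -0.004] max [0.225 0.523 0.003]
scene red [ 393  195   56   53 1807] [419.8 218.4] med [0.377 0.289 0.072] min [0.355 0.219 0.016] max [0.479 0.339 0.101]
scene red [488 194   9   5  36] [492.1 196. ] med [0.262 0.54  0.   ] min [ 0.252  0.529 -0.002] max [0.271 0.551 0.004]
scene red [214 303  11  13  63] [219.7 309.1] med [ 0.637 -0.175  0.09 ] min [ 0.627 -0.184  0.083] max [ 0.642 -0.168  0.1  ]
scene yellow [328 241  32  35 570] [340.8 254.8] med [0.626 0.053 0.195] min [0.601 0.013 0.15 ] max [0.746 0.083 0.292]
scene yellow [286 282  20  24 336] [295.1 292.9] med [ 0.563 -0.026  0.037] min [ 0.54  -0.043  0.007] max [ 0.579 -0.008  0.047]
scene yellow [281 323  24  25 458] [292.7 334.8] med [ 0.669 -0.043  0.037] min [ 0.651 -0.062  0.005] max [ 0.679 -0.023  0.047]
scene blue [378 229  34  26 580] [392.7 241.1] med [0.603 0.156 0.194] min [0.581 0.133 0.151] max [0.618 0.186 0.202]
scene blue [ 28 321  19  13 168] [ 36.9 327.3] med 
[... 2169 characters left out ...]
562 0.358 0.188] min [0.545 0.343 0.148] max [0.584 0.392 0.203]
side green [252 269  28  17 198] [265.7 279.1] med [ 0.411 -0.     0.062] min [ 0.382 -0.009  0.05 ] max [0.447 0.026 0.072]
side amber [413 358  26  26 415] [424.5 372.5] med [ 0.688 -0.352  0.089] min [ 0.671 -0.367  0.073] max [ 0.722 -0.318  0.107]
side dark [383  98  31  27 608] [398.2 110.9] med [ 0.67  -0.066  0.583] min [ 0.645 -0.07   0.555] max [ 0.698 -0.061  0.605]
side dark [ 342  160   64   56 1476] [372.4 187. ] med [ 0.654 -0.013  0.337] min [ 0.603 -0.038  0.268] max [0.738 0.009 0.404]
side dark [350 422   8  16  97] [353.4 428.9] med [ 0.498 -0.439  0.127] min [ 0.491 -0.443  0.096] max [ 0.504 -0.428  0.134]
```

View pics/z1.png

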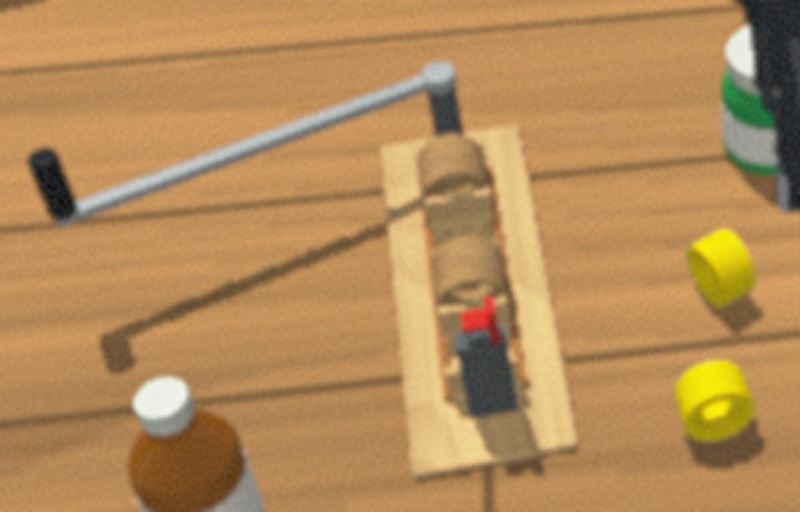

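View pics/z2.png

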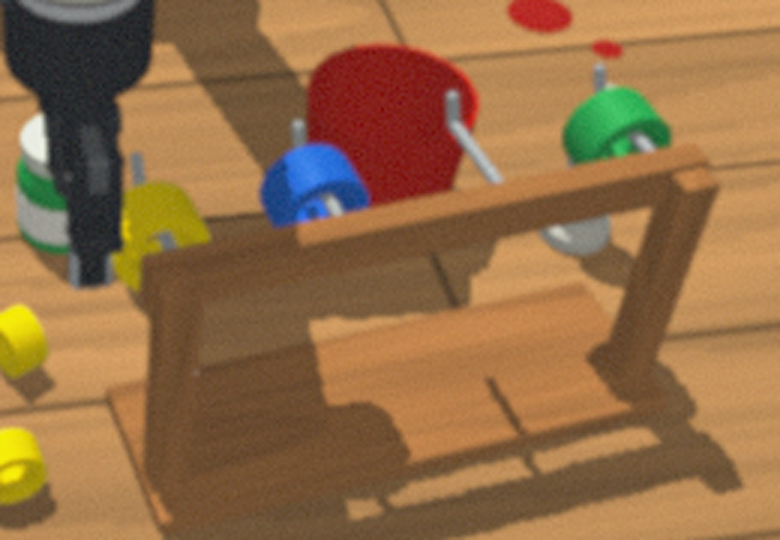

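View pics/z3.png

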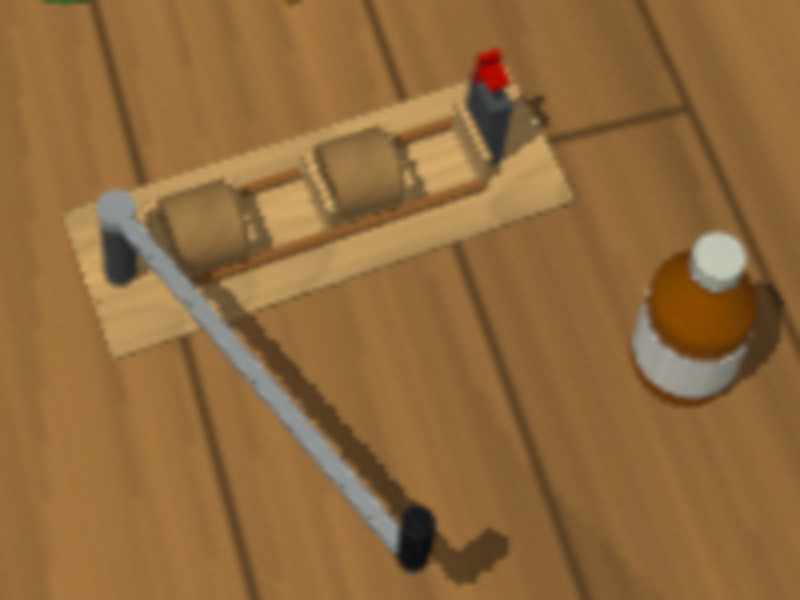

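View pics/z4.png

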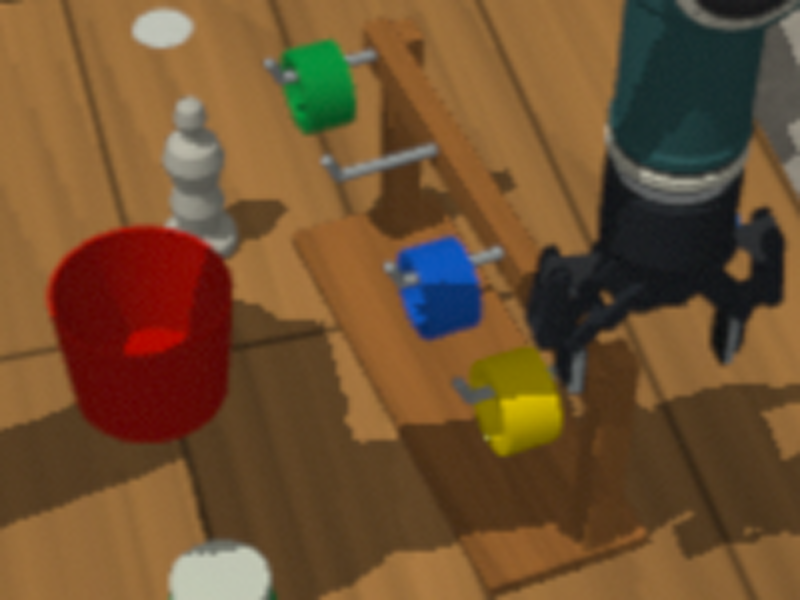

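The caddy has cores in slot 1, beside the hinge, and in slot 3. Next I'll compute the poses of the caddy, hinge, knob and rack.

```bash
cat > b.py <<'E'
from h import *
cs,cd=cam('scene'),cam('side')
Z1=lambda x,y:(70+x/3.2,210+y/3.2)
Z3=lambda x,y:(250+x/4,295+y/4)
Z2=lambda x,y:(290+x/3,180+y/3)
Z4=lambda x,y:(210+x/4,120+y/4)
print('caddy corners hinge+y, catch+y, catch-y, hinge-y')
A=[];
for s,d in [((522,127),(68,215)),((577,447),(478,80)),((413,475),(575,200)),((380,147),(115,355))]:
    a=onplane(cs,*Z1(*s),.01);b=onplane(cd,*Z3(*d),.01);t,e=tri(cs,Z1(*s),cd,Z3(*d))
    print(a.round(4),b.round(4),'tri',t.round(4),round(e,4));A.append(t)
A=np.array(A);print('centre',A.mean(0),'len',np.linalg.norm(A[0]-A[1]),np.linalg.norm(A[2]-A[3]),np.linalg.norm(A[0]-A[3]),np.linalg.norm(A[1]-A[2]))
x=(A[1]+A[2]-A[0]-A[3])[:2];print('yaw',np.arctan2(x[1],x[0]))
h,e=tri(cs,Z1(438,75),cd,Z3(116,205));print('hinge',h,e)
k,e=tri(cs,Z1(43,155),cd,Z3(416,514));print('knob',k,e,np.linalg.norm((k-h)[:2]),np.arctan2((k-h)[1],(k-h)[0]))
# cores, via depth clouds above table around caddy
from math import *
yaw=atan2(x[1],x[0]);c0=A.mean(0)[:2];u=np.array([cos(yaw),sin(yaw)]);v=np.array([-sin(yaw),cos(yaw)])
for n,c in(('scene',cs),('side',cd)):
    D=np.load(f'pics/{n}0.npy');P=cloud(c,D)[D>0];L=np.c_[(P[:,:2]-c0)@u,(P[:,:2]-c0)@v,P[:,2]]
    for X in(-75,-25,25,75):
        q=L[(abs(L[:,0]-X/1000)<.03)&(abs(L[:,1])<.03)&(L[:,2]>.03)&(L[:,2]<.07)]
        if len(q): print(n,X,len(q),np.percentile(q,5,axis=0).round(4),np.median(q,0).round(4),np.percentile(q,97,axis=0).round(4))
    # rack: hi points
    im=cv2.imread(f'pics/{n}0.png');h_=cv2.cvtColor(im,cv2.COLOR_BGR2HSV);P=cloud(c,D)
    for col,(lo,hi) in dict(yellow=((25,150,60),(33,255,255)),blue=((105,150,40),(125,255,255)),green=((50,120,40),(80,255,255))).items():
        m=(cv2.inRange(h_,lo,hi)>0)&(P[...,2]>.13)&(P[...,2]<.21)&(D>0)&(P[...,0]<.66)
        q=P[m];top=q[q[:,2]>.195];print(n,col,len(q),'top',top.mean(0).round(4),np.percentile(q[:,2],[2,98]).round(4))
# torso, jar, turps, pail
for n,c in(('scene',cs),('side',cd)):
    D=np.load(f'pics/{n}0.npy');P=cloud(c,D)[D>0]
    q=P[(abs(P[:,0]-.41)<.1)&(abs(P[:,1]-.28)<.1)&(P[:,2]>.093)&(P[:,2]<.106)]
    M=np.c_[2*q[:,:2],np.ones(len(q))];s=np.linalg.lstsq(M,(q[:,:2]**2).sum(1),rcond=None)[0];print('rim',len(q),s[:2],sqrt(s[2]+s[0]**2+s[1]**2))
ts,e=tri(cs,Z2(588,228),cd,Z4(190,105));
q=onplane(cd,*Z4(200,238),0);print('torso',q)
print('jar',tri(cs,(306,222),cd,(265.5,264)))
print('crossbar ends side',[onplane(cd,*Z4(*p),.2) for p in((383,25),(530,255))])
print('crossbar scene',[onplane(cs,*Z2(*p),.2) for p in((152,262),(705,160))])
print('hooktips side',[onplane(cd,*Z4(*p),.206) for p in((271,64),(328,160),(390,267),(458,382))])
print('hooktips scene',[onplane(cs,*Z2(*p),.206) for p in((599,68),(451,93),(298,122),(137,155))])
E
python3 b.py
```

```text
caddy corners hinge+y, catch+y, catch-y, hinge-y
[ 0.3844 -0.1506  0.01  ] [ 0.3773 -0.1613  0.01  ] tri [ 0.3767 -0.1534  0.0009] 0.0055
[ 0.6756 -0.1267  0.01  ] [ 0.6456 -0.1352  0.01  ] tri [ 0.6542 -0.1247 -0.015 ] 0.0073
[ 0.6817 -0.2241  0.01  ] [ 0.6748 -0.2304  0.01  ] tri [ 0.6767 -0.226   0.0026] 0.0018
[ 0.3909 -0.2524  0.01  ] [ 0.3844 -0.2557  0.01  ] tri [ 0.3849 -0.2533  0.0046] 0.0003
centre [ 0.5231241  -0.18936737 -0.00173529] len 0.27937346075376923 0.2931453060439506 0.10027180151413956 0.10519457321787189
yaw 0.0980347185235173
hinge [ 0.40050753 -0.20112849  0.08079531] 0.0009274028887956021
knob [ 0.50044576 -0.43193638  0.13076713] 0.0010203741544355866 0.2515152727345687 -1.1621749547572073
scene -75 356 [-0.0902 -0.0225  0.0321] [-0.065  -0.002   0.0485] [-0.0459  0.0196  0.0546]
scene -25 122 [-0.0545 -0.0225  0.0313] [-0.0479 -0.0022  0.0366] [-0.026   0.0188  0.0535]
scene 25 404 [ 0.01   -0.0218  0.0342] [ 0.0323 -0.0012  0.0489] [0.0538 0.0206 0.0554]
scene 75 134 [ 0.0455 -0.0225  0.0322] [ 0.0513 -0.0046  0.0369] [0.1041 0.0196 0.0539]
scene yellow 5
[... 825 characters left out ...]
       ]
jar (array([0.41752839, 0.01818421, 0.10172965]), np.float64(0.0017605474749358176))
crossbar ends side [array([0.61897873, 0.39439646, 0.2       ]), array([0.65159968, 0.14729122, 0.2       ])]
crossbar scene [array([0.66690054, 0.04565839, 0.2       ]), array([0.62808751, 0.40344931, 0.2       ])]
hooktips side [array([0.5314379 , 0.36541172, 0.206     ]), array([0.54617855, 0.26053693, 0.206     ]), array([0.56031825, 0.15349991, 0.206     ]), array([0.57500874, 0.04813867, 0.206     ])]
hooktips scene [array([0.53632225, 0.37039355, 0.206     ]), array([0.54774875, 0.26472273, 0.206     ]), array([0.56216067, 0.15900799, 0.206     ]), array([0.57896692, 0.05234799, 0.206     ])]
```

>>> arm_command:
  targets: "-60 -40 0 0 0 21 1; -120 -75 0 0 0 42 1; -185 -115 0 0 0 70 1; -185 -115 0 0 0 84 1; -185 -115 0 0 0 84 1; -185 -115 0 0 0 84 1; -185 -115 0 0 0 84 1; -185 -115 0 0 0 84 1; -185 -115 0 0 0 84 1; -185 -115 0 0 0 84 1"
  newtons: 40

```text
time: 0.98
tool_pos: [0.5595, -0.1853, 0.2309]
tcp_rot: [-3.103, -0.491, 0.001]
wrist_force: [-1.0, -0.3, 0.4]
width: 0.999
```

>>> arm_command:
  targets: "0 0 0 0 0 0 1; 0 0 0 0 0 0 1; 0 0 0 0 0 0 1; 0 0 0 0 0 0 1"

```text
time: 1.32
tool_pos: [0.56, -0.1849, 0.2311]
tcp_rot: [-3.101, -0.505, 0.0]
wrist_force: [1.0, 0.7, -0.6]
width: 1.0
```

```bash
cat > snap.py <<'E'
import sys
from h import *
n,tag=sys.argv[1],sys.argv[2]
st=bot.read_state(); im,D=bot.read_camera(n)
cv2.imwrite(f'pics/{tag}.png',im);np.save(f'pics/{tag}.npy',D);np.savez(f'pics/{tag}.npz',tool_pos=st['tool_pos'],tcp_rot=st['tcp_rot'])
print(st['time'],st['tool_pos'].round(4),st['tcp_rot'].round(4),st['wrist_force'].round(2),st['width'],st['q'].round(3))
E
python3 snap.py wrist w1
```

```text
1.3167 [ 0.56   -0.1849  0.2311] [-3.1006e+00 -5.0530e-01  3.0000e-04] [ 0.97  0.67 -0.58] 1.000403665535377 [-0.361  0.104  1.792 -0.     1.246  0.887]
```

View pics/w1.png

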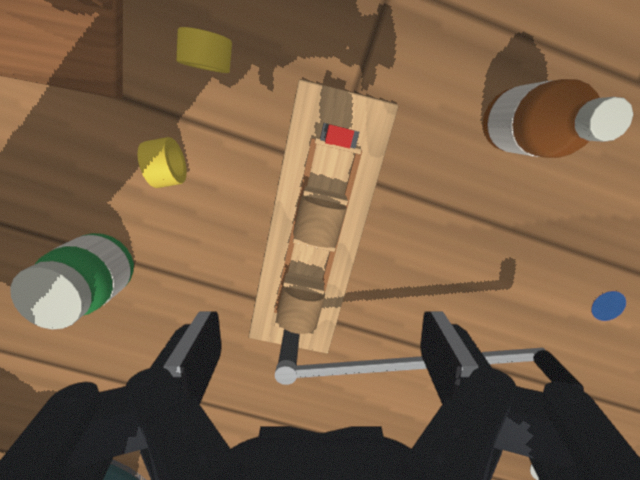

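The wrist view shows the caddy corners at (303,80), (397,101), (329,352) and (250,338). The hinge cap is at (286,375), the red catch at (341,135), and the cores are around (320,222) and (300,308).

```bash
cat > c.py <<'E'
from h import *
st=np.load('pics/w1.npz');c=cam('wrist',st);D=np.load('pics/w1.npy')
P=cloud(c,D)
t=P[(abs(P[...,2])<.012)&(D>0)];print('table',np.median(t[:,2]))
A=np.array([onplane(c,u,v,.006) for u,v in((303,80),(397,101),(329,352),(250,338))]);print(A.round(4),A.mean(0).round(4))
B=(A[0]+A[1])/2-(A[2]+A[3])/2;print('len',np.linalg.norm(B),'yaw',np.arctan2(B[1],B[0]),np.linalg.norm(A[0]-A[1]),np.linalg.norm(A[2]-A[3]))
h=onplane(c,286,375,.084);print('hinge',h,P[375,286])
print('catch',P[135,341],onplane(c,341,135,.098))
yaw=np.arctan2(B[1],B[0])
im=cv2.imread('pics/w1.png')
c0=A.mean(0)[:2];u=np.array([np.cos(yaw),np.sin(yaw)]);v=np.array([-u[1],u[0]])
q=P[(D>0)];L=np.c_[(q[:,:2]-c0)@u,(q[:,:2]-c0)@v,q[:,2]]
for X in(-.075,.025):
    k=L[(abs(L[:,0]-X)<.03)&(abs(L[:,1])<.03)&(L[:,2]>.044)&(L[:,2]<.06)];print('core',X,k.mean(0),np.percentile(k,[2,98],axis=0).round(4))
k=L[(L[:,2]>.07)&(L[:,2]<.087)&(abs(L[:,1])<.1)&(L[:,0]<-.09)];print(len(k),k.max(0),k.min(0))
E
python3 c.py
```

```text
table 0.0002034713317999315
[[ 0.6675 -0.1308  0.006 ]
 [ 0.6787 -0.2229  0.006 ]
 [ 0.3852 -0.2537  0.006 ]
 [ 0.3739 -0.1561  0.006 ]] [ 0.5263 -0.1909  0.006 ]
len 0.2949179353131643 yaw 0.09532491044576791 0.09272062939767813 0.09828134667262864
hinge [ 0.3995446  -0.20156957  0.084     ] [ 0.39949639 -0.20157836  0.08394141]
catch [ 0.63317934 -0.17647759  0.09018211] [ 0.63331561 -0.17597057  0.098     ]
core -0.075 [-0.07682464  0.00105075  0.05005206] [[-0.0969 -0.017   0.0444]
 [-0.0581  0.0182  0.0537]]
core 0.025 [0.02255472 0.00233462 0.05020351] [[ 0.003  -0.0157  0.0444]
 [ 0.0414  0.0197  0.0537]]
1673 [-0.09000797  0.01292632  0.08466901] [-0.13924544 -0.09997236  0.07002768]
```

```bash
cat > go.py <<'E'
import sys
from h import *
def go(x,y,z,yaw):
    st=bot.read_state();T=tool_T(st)
    Rt=np.array([[np.cos(yaw),np.sin(yaw),0],[np.sin(yaw),-np.cos(yaw),0],[0,0,-1.]])
    d=T[:3,:3].T@(np.array([x,y,z])-T[:3,3])*1000
    r=np.degrees(R.from_matrix(T[:3,:3].T@Rt).as_rotvec())
    print('shift',d.round(1),'turn',r.round(1),'t',st['time'],'w',round(st['width'],3),'F',st['wrist_force'].round(1))
if __name__=='__main__': go(*map(float,sys.argv[1:5]))
E
python3 go.py 0.549 -0.187 0.10 0.097
```

```text
shift [-11.1  -1.5 131.2] turn [-0.   0.  12.9] t 1.3667 w 1.001 F [-0.  -0.5  0.4]
```

>>> arm_command:
  targets: "-11 -1 40 0 0 7 1; -11 -1 80 0 0 13 1; -11 -1 120 0 0 13 1; -11 -1 150 0 0 13 1; -11 -1 175 0 0 13 1; -11 -1 195 0 0 13 1; -11 -1 208 0 0 13 1; -11 -1 215 0 0 13 1; -11 -1 215 0 0 13 1; -11 -1 215 0 0 13 1"

```text
time: 2.2
tool_pos: [0.5499, -0.1877, 0.0169]
tcp_rot: [3.138, 0.148, 0.001]
wrist_force: [0.1, -0.8, 0.3]
width: 1.001
```

```bash
python3 snap.py wrist w2; python3 go.py 0.549 -0.187 0.015 0.097
```

```text
2.2 [ 0.5499 -0.1877  0.0169] [3.1377e+00 1.4790e-01 1.3000e-03] [ 0.14 -0.83  0.31] 1.0011799498380454 [-0.372  0.309  1.983  0.     0.849  1.105]
shift [-1.4 -1.2  2.7] turn [ 0.1 -0.1 -0.2] t 2.25 w 0.999 F [-0.7  0.7 -0.2]
```

View pics/w2.png

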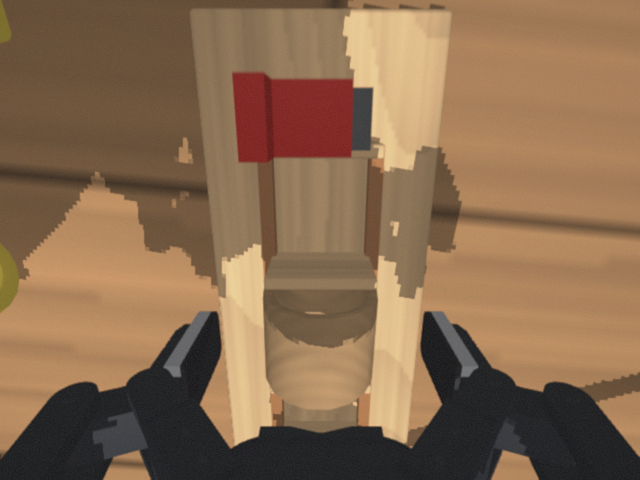

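The core sits centred at u≈321 between the fingers at u=205 and 435, so I'll close.

>>> arm_command:
  targets: "0 0 0 0 0 0 0.45; 0 0 0 0 0 0 0.4; 0 0 0 0 0 0 0.4; 0 0 0 0 0 0 0.4; 0 0 0 0 0 0 0.4; 0 0 0 0 0 0 0.4; 0 0 -10 0 0 0 0.4; 0 0 -30 0 0 0 0.4; 0 0 -60 0 0 0 0.4; 0 0 -60 0 0 0 0.4"
  newtons: 25

```text
time: 3.08
tool_pos: [0.553, -0.189, 0.0823]
tcp_rot: [3.134, 0.147, 0.013]
wrist_force: [1.0, -1.3, 1.3]
width: 0.543
```

```bash
python3 snap.py wrist w3; python3 go.py 0.415 0.279 0.22 0.097;python3 snap.py side s3
```

```text
3.0833 [ 0.553  -0.189   0.0823] [3.1344 0.1473 0.013 ] [ 0.98 -1.26  1.35] 0.5431818500205845 [-0.372  0.225  1.946 -0.     0.962  1.105]
shift [ -91.8 -478.  -141.8] turn [ 0.2 -0.4 -0.2] t 3.1333 w 0.544 F [ 0.1 -0.7  1.1]
3.1333 [ 0.5523 -0.1887  0.0804] [3.135  0.1474 0.0109] [ 0.08 -0.68  1.13] 0.5436209709836443 [-0.372  0.227  1.948 -0.     0.96   1.105]
```

View pics/w3.png

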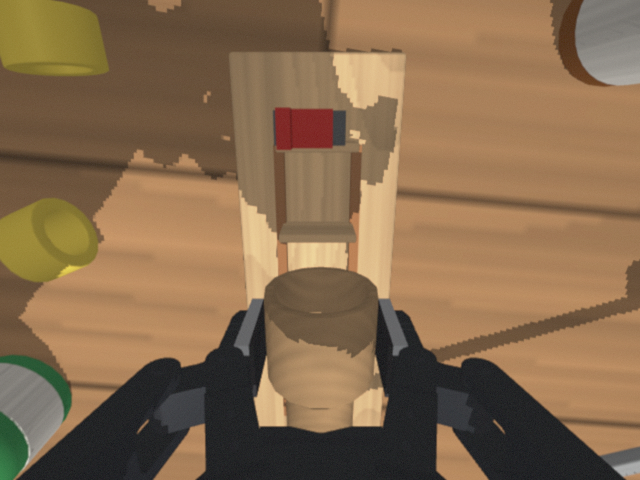

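View pics/s3.png

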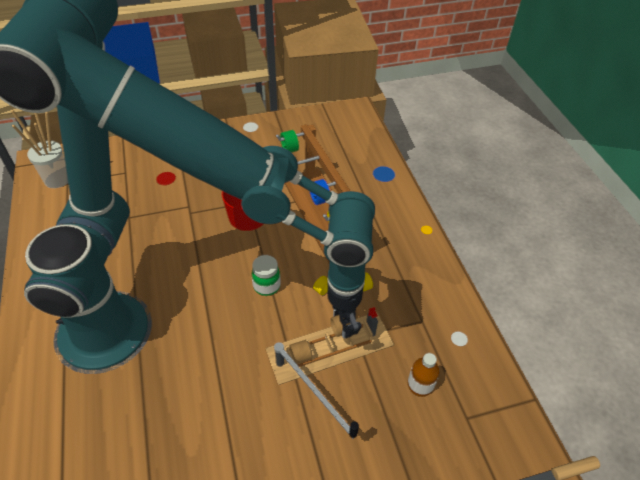

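The core is held at (320,330). I'll carry it over to the pail.

>>> arm_command:
  targets: "0 0 -40 0 0 0 0.4; 0 -5 -80 0 0 0 0.4; -10 -30 -120 0 0 0 0.4; -20 -65 -140 0 0 0 0.4; -30 -105 -140 0 0 0 0.4; -40 -145 -140 0 0 0 0.4; -48 -185 -140 0 0 0 0.4; -56 -225 -140 0 0 0 0.4; -64 -265 -140 0 0 0 0.4; -72 -305 -140 0 0 0 0.4"

```text
time: 4.02
tool_pos: [0.4471, 0.1102, 0.2151]
tcp_rot: [3.138, 0.146, -0.003]
wrist_force: [0.1, 0.8, 0.1]
width: 0.541
```

>>> arm_command:
  targets: "-7 -40 0 0 0 0 0.4; -13 -80 0 0 0 0 0.4; -20 -120 0 0 0 0 0.4; -20 -150 0 0 0 0 0.4; -20 -165 0 0 0 0 0.4; -20 -170 0 0 0 0 0.4; -20 -170 0 0 0 0 0.4; -20 -170 0 0 0 0 0.4"

```text
time: 4.68
tool_pos: [0.4128, 0.2753, 0.2153]
tcp_rot: [3.136, 0.148, -0.003]
wrist_force: [0.7, -0.4, -0.7]
width: 0.542
```

```bash
python3 snap.py wrist w4; python3 snap.py side s4;python3 go.py 0.415 0.279 0.22 0.097
cat > pail.py <<'E'
import sys
from h import *
for tag,n in zip(sys.argv[1::2],sys.argv[2::2]):
    st=np.load(f'pics/{tag}.npz');c=cam(n,st);D=np.load(f'pics/{tag}.npy');P=cloud(c,D)
    im=cv2.imread(f'pics/{tag}.png');h=cv2.cvtColor(im,cv2.COLOR_BGR2HSV)
    m=((cv2.inRange(h,(0,150,40),(8,255,255))>0)|(cv2.inRange(h,(174,150,40),(180,255,255))>0))&(D>0)&(P[...,2]>.092)&(P[...,2]<.108)&(P[...,1]>.1)
    q=P[m]
    s=np.linalg.lstsq(np.c_[2*q[:,:2],np.ones(len(q))],(q[:,:2]**2).sum(1),rcond=None)[0];print(tag,'rim',len(q),s[:2].round(4),np.sqrt(s[2]+s[0]**2+s[1]**2).round(4))
E
python3 pail.py w4 wrist s4 side
```

```text
4.6833 [0.4128 0.2753 0.2153] [ 3.1365e+00  1.4790e-01 -2.6000e-03] [ 0.66 -0.41 -0.73] 0.5423244492455029 [ 5.380e-01 -6.500e-02  1.994e+00 -1.000e-03  1.215e+00  2.015e+00]
4.7333 [0.4131 0.275  0.2155] [ 3.1368e+00  1.4650e-01 -2.1000e-03] [ 0.53 -0.06 -1.53] 0.5448102481771605 [ 5.380e-01 -6.600e-02  1.994e+00 -1.000e-03  1.215e+00  2.015e+00]
shift [ 2.1 -4.  -4.3] turn [ 0.1  0.1 -0.3] t 4.7833 w 0.542 F [-0.7 -0.3 -0.5]
w4 rim 2720 [0.4139 0.2811] 0.0618
s4 rim 284 [0.4127 0.2784] 0.0624
```

View pics/w4.png

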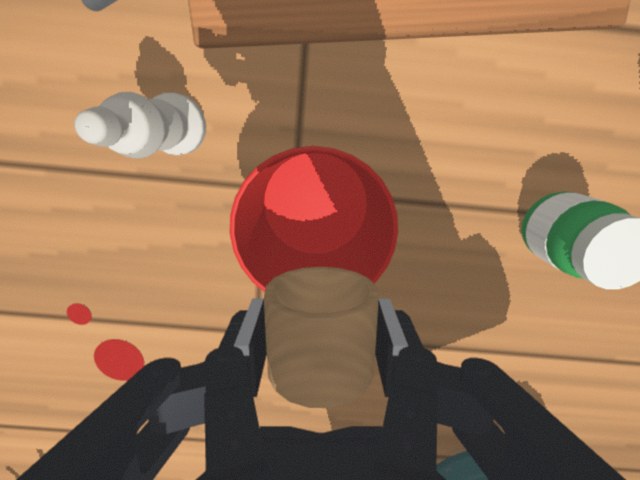

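The pail rim fits at (0.414, 0.280). I'll lower into it and release the core.

>>> arm_command:
  targets: "2 -5 30 0 0 0 0.4; 2 -5 65 0 0 0 0.4; 2 -5 100 0 0 0 0.4; 2 -5 125 0 0 0 0.4; 2 -5 140 0 0 0 0.4; 2 -5 145 0 0 0 0.4; 2 -5 145 0 0 0 0.65; 2 -5 145 0 0 0 0.75; 2 -5 145 0 0 0 0.75; 2 -5 145 0 0 0 0.75"

```text
time: 5.62
tool_pos: [0.4163, 0.282, 0.0732]
tcp_rot: [-3.136, -0.147, -0.005]
wrist_force: [-0.4, 0.1, -0.5]
width: 0.75
```

>>> arm_command:
  targets: "0 0 0 0 0 0 0.75; 0 0 -30 0 0 0 0.75; 0 0 -70 0 0 0 0.75; 0 0 -110 0 0 0 0.75; 0 0 -145 0 0 0 0.75; 0 0 -145 0 0 0 0.75; 0 0 -145 0 0 0 1; 0 0 -145 0 0 0 1"

```text
time: 6.28
tool_pos: [0.4147, 0.2814, 0.2166]
tcp_rot: [-3.138, -0.148, -0.001]
wrist_force: [-0.5, 0.1, 0.6]
width: 0.988
```

```bash
python3 snap.py wrist w5; python3 go.py 0.4494 -0.1968 0.22 0.097
```

```text
6.2833 [0.4147 0.2814 0.2166] [-3.1377e+00 -1.4770e-01 -1.3000e-03] [-0.53  0.12  0.58] 0.9876707850915999 [ 0.546 -0.059  1.985 -0.     1.214  2.023]
shift [ -9.6 479.   -4.3] turn [ 0.   0.1 -0.2] t 6.3333 w 1.0 F [ 0.4  0.6 -0.6]
```

View pics/w5.png

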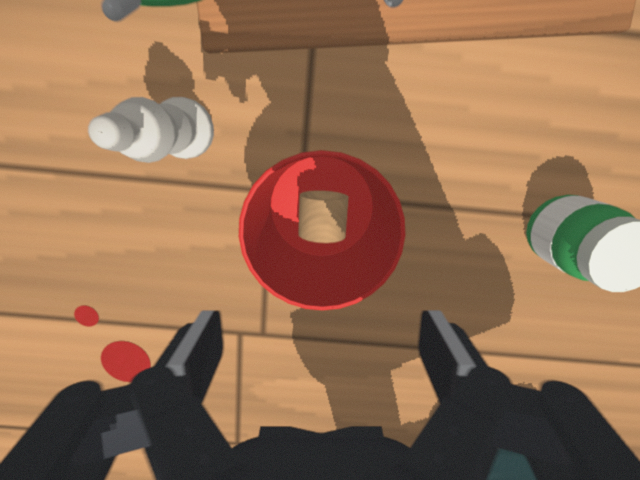

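The first core lies in the pail at (323,217). Next I'll fetch the second from slot 1.

>>> arm_command:
  targets: "0 40 0 0 0 0 1; 0 80 0 0 0 0 1; 0 120 0 0 0 0 1; 0 160 0 0 0 0 1; 0 200 0 0 0 0 1; -4 240 0 0 0 0 1; -7 280 0 0 0 0 1; -9 320 0 0 0 0 1; -9 360 0 0 0 0 1; -9 400 0 0 0 0 1"

```text
time: 7.17
tool_pos: [0.4415, -0.1192, 0.2141]
tcp_rot: [-3.137, -0.147, 0.005]
wrist_force: [0.7, 0.3, -0.4]
width: 1.001
```

>>> arm_command:
  targets: "0 40 0 0 0 0 1; 0 70 0 0 0 0 1; 0 79 20 0 0 0 1; 0 79 55 0 0 0 1; 0 79 90 0 0 0 1; 0 79 100 0 0 0 1; 0 79 100 0 0 0 1; 0 79 100 0 0 0 1"

```text
time: 7.83
tool_pos: [0.4498, -0.1958, 0.1153]
tcp_rot: [-3.137, -0.148, 0.004]
wrist_force: [0.3, 0.1, 0.3]
width: 0.997
```

```bash
python3 snap.py wrist w6; python3 go.py 0.4494 -0.1968 0.015 0.097
```

```text
7.8333 [ 0.4498 -0.1958  0.1153] [-3.1365 -0.1478  0.0044] [0.3  0.06 0.32] 0.9972577083388716 [-0.461  0.022  2.106 -0.     1.017  1.015]
shift [ -2.    0.2 102. ] turn [ 0.  -0.  -0.1] t 7.8833 w 1.0 F [0.7 0.3 0.2]
```

View pics/w6.png

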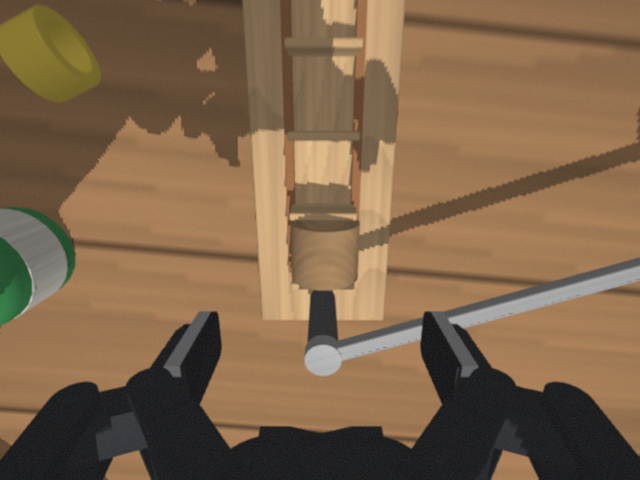

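>>> arm_command:
  targets: "0 0 30 0 0 0 1; 0 0 60 0 0 0 1; 0 0 85 0 0 0 1; 0 0 97 0 0 0 1; 0 0 97 0 0 0 1; 0 0 97 0 0 0 1; 0 0 97 0 0 0 0.4; 0 0 97 0 0 0 0.4; 0 0 97 0 0 0 0.4; 0 0 97 0 0 0 0.4"

```text
time: 8.72
tool_pos: [0.4522, -0.1971, 0.0211]
tcp_rot: [3.136, 0.148, 0.005]
wrist_force: [0.2, 0.4, 5.4]
width: 0.545
```

>>> arm_command:
  targets: "0 0 0 0 0 0 0.4; 0 0 0 0 0 0 0.4; 0 0 0 0 0 0 0.4; 0 0 -20 0 0 0 0.4; 0 0 -60 0 0 0 0.4; 0 0 -100 0 0 0 0.4; 0 0 -140 0 0 0 0.4; 0 0 -180 0 0 0 0.4; 0 0 -195 0 0 0 0.4; 0 0 -195 0 0 0 0.4"

```text
time: 9.55
tool_pos: [0.4541, -0.198, 0.2208]
tcp_rot: [3.132, 0.147, 0.016]
wrist_force: [0.7, -0.8, -0.1]
width: 0.545
```

```bash
python3 snap.py wrist w7; python3 go.py 0.415 0.280 0.215 0.097
```

```text
9.55 [ 0.4541 -0.198   0.2208] [3.1325 0.1472 0.0157] [ 0.72 -0.78 -0.14] 0.5448700419819277 [-0.462 -0.081  1.998 -0.     1.213  1.015]
shift [   7.4 -478.7    1. ] turn [ 0.2 -0.3 -0.2] t 9.6 w 0.541 F [ 0.3  0.3 -1. ]
```

View pics/w7.png

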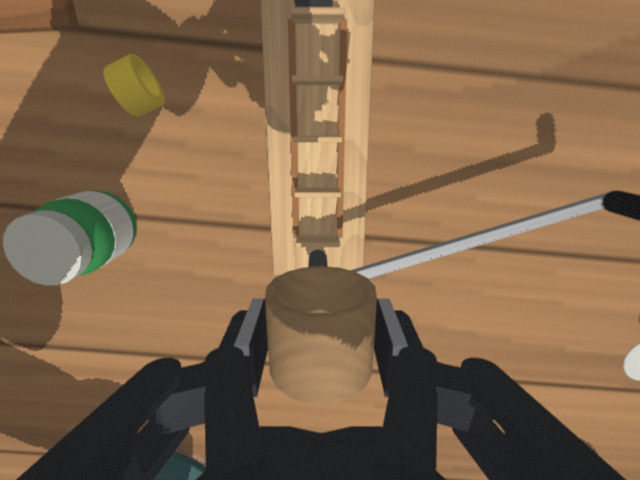

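The second core is held at (320,330) and the caddy is now empty.

>>> arm_command:
  targets: "0 -40 0 0 0 0 0.4; 0 -80 0 0 0 0 0.4; 2 -120 0 0 0 0 0.4; 3 -160 0 0 0 0 0.4; 4 -200 0 0 0 0 0.4; 5 -240 0 0 0 0 0.4; 6 -280 0 0 0 0 0.4; 7 -320 0 0 0 0 0.4; 7 -360 0 0 0 0 0.4; 7 -400 0 0 0 0 0.4"

```text
time: 10.43
tool_pos: [0.4182, 0.2039, 0.212]
tcp_rot: [3.137, 0.148, -0.005]
wrist_force: [1.2, -1.4, -0.0]
width: 0.542
```

>>> arm_command:
  targets: "0 -40 0 0 0 0 0.4; 0 -65 0 0 0 0 0.4; 0 -75 0 0 0 0 0.4; 0 -78 0 0 0 0 0.4; 0 -78 0 0 0 0 0.4; 0 -78 0 0 0 0 0.4"

```text
time: 10.93
tool_pos: [0.4125, 0.2788, 0.2132]
tcp_rot: [3.136, 0.147, -0.003]
wrist_force: [0.5, 0.1, -0.4]
width: 0.545
```

```bash
python3 snap.py wrist w8; python3 pail.py w8 wrist;python3 go.py 0.415 0.280 0.075 0.097
```

```text
10.9333 [0.4125 0.2788 0.2132] [ 3.1364e+00  1.4660e-01 -2.6000e-03] [ 0.48  0.13 -0.41] 0.5448010048075685 [ 5.450e-01 -6.000e-02  1.993e+00 -1.000e-03  1.211e+00  2.022e+00]
w8 rim 2764 [0.4139 0.2811] 0.0618
shift [  2.5  -1.4 138.5] turn [ 0.1  0.1 -0.3] t 10.9833 w 0.54 F [-0.7 -0.3  0.2]
```

View pics/w8.png

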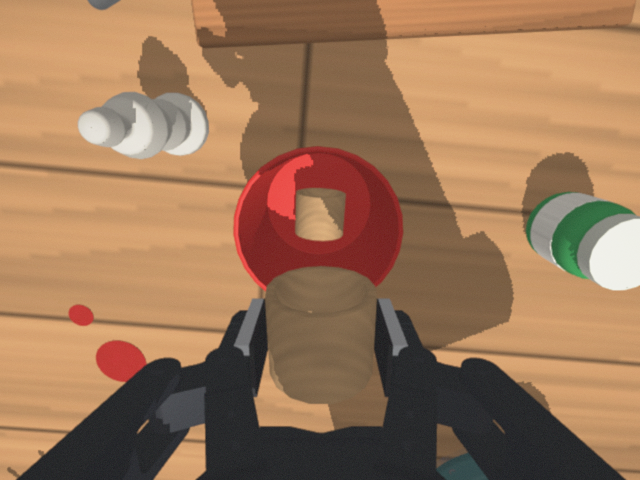

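>>> arm_command:
  targets: "-10 -2 30 0 0 0 0.4; -10 -2 65 0 0 0 0.4; -10 -2 100 0 0 0 0.4; -10 -2 120 0 0 0 0.4; -10 -2 132 0 0 0 0.4; -10 -2 135 0 0 0 0.4; -10 -2 135 0 0 0 0.62; -10 -2 135 0 0 0 0.7; -10 -2 135 0 0 0 0.7; -10 -2 135 0 0 0 0.7"

```text
time: 11.82
tool_pos: [0.4042, 0.282, 0.0812]
tcp_rot: [-3.136, -0.147, -0.005]
wrist_force: [0.2, 0.0, -0.6]
width: 0.706
```

>>> arm_command:
  targets: "0 0 0 0 0 0 0.7; 0 0 -30 0 0 0 0.7; 0 0 -70 0 0 0 0.7; 0 0 -110 0 0 0 0.7; 0 0 -145 0 0 0 0.75; 0 0 -145 0 0 0 1; 0 0 -145 0 0 0 1; 0 0 -145 0 0 0 1"

```text
time: 12.48
tool_pos: [0.4026, 0.2813, 0.2245]
tcp_rot: [-3.138, -0.148, -0.001]
wrist_force: [-0.0, 0.3, -0.9]
width: 1.0
```

```bash
python3 snap.py wrist w9
python3 - <<'E'
from h import *
st=np.load('pics/w9.npz');c=cam('wrist',st);D=np.load('pics/w9.npy');P=cloud(c,D)
q=P[(abs(P[...,0]-.414)<.05)&(abs(P[...,1]-.281)<.05)&(D>0)];print(np.percentile(q[:,2],[1,50,90,99]))
E
python3 go.py 0.40 0.15 0.25 0.135
```

```text
12.4833 [0.4026 0.2813 0.2245] [-3.1377e+00 -1.4780e-01 -1.0000e-03] [-0.05  0.28 -0.88] 0.9998833821569738 [ 0.559 -0.085  1.995  0.     1.231  2.036]
[0.00408059 0.29065337 0.31171119 0.3172564 ]
shift [-14.3 130.1 -26.6] turn [ 0.   0.1 -2.3] t 12.5333 w 0.998 F [0.5 0.1 0. ]
```

View pics/w9.png

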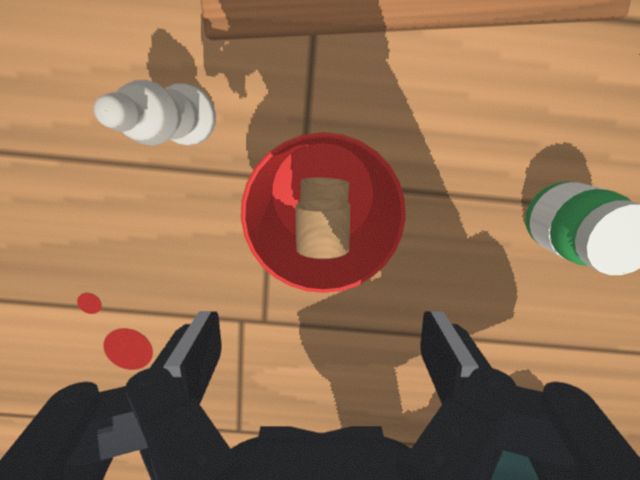

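Both cores are low in the pail, at (323,220). Step 1 is met, so I'll look at the rack from above.

>>> arm_command:
  targets: "0 0 -40 0 0 0 1; 0 0 -80 0 0 -2.2 1; 20 10 -106 0 0 -2.2 1; 55 30 -106 0 0 -2.2 1; 90 50 -106 0 0 -2.2 1; 125 70 -106 0 0 -2.2 1; 155 90 -106 0 0 -2.2 1; 168 97 -106 0 0 -2.2 1; 168 97 -106 0 0 -2.2 1; 168 97 -106 0 0 -2.2 1"

```text
time: 13.37
tool_pos: [0.5784, 0.2, 0.3276]
tcp_rot: [3.134, 0.205, -0.008]
wrist_force: [-0.6, -0.6, 0.5]
width: 1.0
```

```bash
python3 snap.py wrist w10
```

```text
13.3667 [0.5784 0.2    0.3276] [ 3.1344  0.2054 -0.008 ] [-0.6  -0.57  0.53] 0.9999538918466083 [2.920e-01 1.050e-01 1.615e+00 1.000e-03 1.426e+00 1.732e+00]
```

View pics/w10.png

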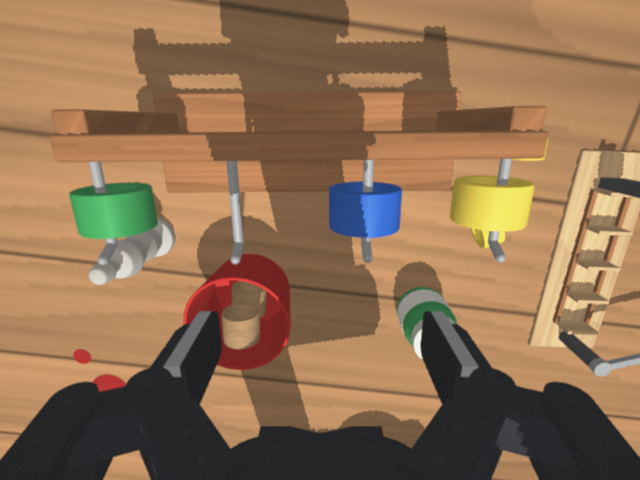

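The rack view shows green at (114,210), blue at (366,208) and yellow at (491,203), all hanging. The third hook is empty, at (234,165) to (237,260).

```bash
cat > rolls.py <<'E'
import sys
from h import *
tag=sys.argv[1]
st=np.load(f'pics/{tag}.npz');c=cam('wrist',st);D=np.load(f'pics/{tag}.npy');P=cloud(c,D)
im=cv2.imread(f'pics/{tag}.png');h_=cv2.cvtColor(im,cv2.COLOR_BGR2HSV)
v=np.array([-np.sin(.135),np.cos(.135)]);u=np.array([v[1],-v[0]])
for col,(lo,hi) in dict(yellow=((24,130,60),(34,255,255)),blue=((105,130,40),(125,255,255)),green=((50,120,40),(80,255,255))).items():
    m=(cv2.inRange(h_,lo,hi)>0)&(P[...,2]>.14)&(P[...,2]<.21)&(D>0)
    if m.sum()<100: continue
    q=P[m];l=np.c_[q[:,:2]@u,q[:,:2]@v,q[:,2]]
    t=l[l[:,2]>.188]; a=np.percentile(t,[2,98],axis=0);ctr=a.mean(0)
    print(col,len(q),'local lo/hi',a.round(4).tolist(),'centre',(ctr[0]*u+ctr[1]*v).round(4),'ztop',np.percentile(q[:,2],99).round(4))
    # yaw from face edge: min-local-x per y-bin
    b=[(y,t[abs(t[:,1]-y)<.002][:,0].min(),t[abs(t[:,1]-y)<.002][:,0].max()) for y in np.linspace(a[0,1]+.003,a[1,1]-.003,8)]
    b=np.array(b);print('  slope near/far',np.polyfit(b[:,0],b[:,1],1)[0].round(3),np.polyfit(b[:,0],b[:,2],1)[0].round(3))
E
python3 rolls.py w10;python3 - <<'E'
from h import *
st=np.load('pics/w10.npz');c=cam('wrist',st)
for z,ps in((.206,[(97,270),(237,260),(369,257),(500,258)]),(.19,[(97,165),(232,164),(368,163),(504,162)])):
    print(np.array([onplane(c,*p,z) for p in ps]).round(4))
E
```

```text
yellow 3807 local lo/hi [[0.5989, -0.047, 0.1889], [0.6335, -0.0008, 0.2017]] centre [0.6138 0.0592] ztop 0.2018
  slope near/far -0.009 0.001
blue 3429 local lo/hi [[0.5946, 0.0587, 0.1887], [0.6285, 0.1065, 0.2016]] centre [0.5949 0.1642] ztop 0.2017
  slope near/far -0.017 -0.001
green 3774 local lo/hi [[0.5947, 0.2738, 0.1887], [0.6287, 0.3178, 0.2015]] centre [0.5663 0.3754] ztop 0.2016
  slope near/far 0.026 0.0
[[0.5219 0.3765 0.206 ]
 [0.5454 0.2639 0.206 ]
 [0.5618 0.1588 0.206 ]
 [0.5746 0.0541 0.206 ]]
[[0.6044 0.3796 0.19  ]
 [0.6188 0.2752 0.19  ]
 [0.6333 0.1702 0.19  ]
 [0.6478 0.0653 0.19  ]]
```

```bash
python3 go.py 0.6145 0.056 0.26 0.135;python3 go.py 0.6145 0.056 0.145 0.135
```

```text
shift [ 17.5 148.1  68.2] turn [-0.   0.2 -0.2] t 13.4167 w 0.994 F [-0.3  0.8  0. ]
shift [ 18.  148.1 183.2] turn [-0.   0.2 -0.2] t 13.4167 w 0.994 F [-0.3  0.8  0. ]
```

>>> arm_command:
  targets: "5 40 0 0 0 0 1; 10 80 0 0 0 0 1; 18 120 15 0 0 0 1; 18 140 30 0 0 0 1; 18 148 50 0 0 0 1; 18 148 65 0 0 0 1; 18 148 68 0 0 0 1; 18 148 68 0 0 0 1; 18 148 68 0 0 0 1"

```text
time: 14.17
tool_pos: [0.616, 0.0574, 0.263]
tcp_rot: [-3.134, -0.21, -0.001]
wrist_force: [-1.0, -0.5, 0.2]
width: 1.0
```

```bash
python3 snap.py wrist w11;python3 go.py 0.6145 0.056 0.145 0.135; python3 rolls.py w11
```

```text
14.1667 [0.616  0.0574 0.263 ] [-3.1343e+00 -2.1020e-01 -6.0000e-04] [-0.96 -0.48  0.2 ] 0.9999635930077929 [0.052 0.14  1.693 0.    1.308 1.489]
shift [ -2.5   1.  118.8] turn [-0.  -0.1 -0.1] t 14.2167 w 1.002 F [0.6 0.1 0.2]
yellow 5578 local lo/hi [[0.5993, -0.0493, 0.1887], [0.6337, -0.0016, 0.2015]] centre [0.6143 0.0577] ztop 0.2016
  slope near/far -0.01 -0.006
blue 5955 local lo/hi [[0.5949, 0.0581, 0.1887], [0.6288, 0.1045, 0.2015]] centre [0.5953 0.1629] ztop 0.2016
  slope near/far -0.006 -0.001
```

View pics/w11.png

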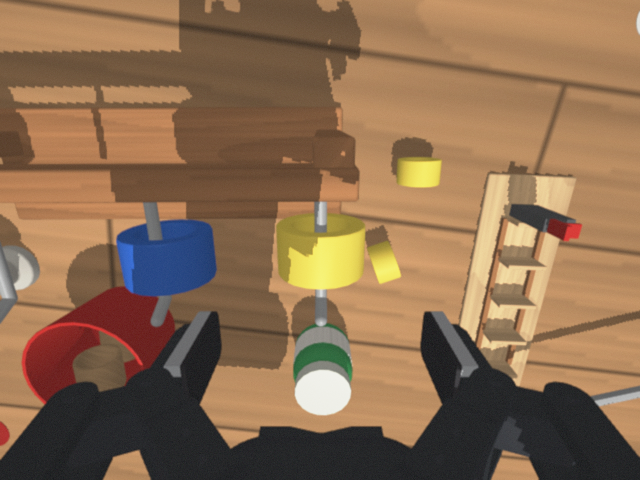

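Yellow is centred at u=321. I'll descend and grip it.

>>> arm_command:
  targets: "-2 0 30 0 0 0 1; -2 0 60 0 0 0 1; -2 0 85 0 0 0 1; -2 0 105 0 0 0 1; -2 0 116 0 0 0 1; -2 0 118 0 0 0 1; -2 0 118 0 0 0 1; -2 0 118 0 0 0 0.6; -2 0 118 0 0 0 0.6; -2 0 118 0 0 0 0.6"
  newtons: 40

```text
time: 15.05
tool_pos: [0.6163, 0.056, 0.1469]
tcp_rot: [-3.135, -0.208, -0.007]
wrist_force: [-0.5, 0.6, 4.0]
width: 0.72
```

>>> arm_command:
  targets: "0 0 0 0 0 0 0.6; 0 0 0 0 0 0 0.6; 0 0 0 0 0 0 0.6; 0 0 0 0 0 0 0.6"

```text
time: 15.38
tool_pos: [0.6163, 0.056, 0.1469]
tcp_rot: [-3.134, -0.207, -0.007]
wrist_force: [-0.3, 0.9, 6.2]
width: 0.717
```

```bash
python3 snap.py wrist w12;python3 go.py 0.6145 0.056 0.145 0.135
```

```text
15.3833 [0.6163 0.056  0.1469] [-3.1345 -0.2074 -0.007 ] [-0.33  0.93  6.22] 0.717205922686255 [0.05  0.221 1.818 0.    1.098 1.489]
shift [-1.8 -0.2  1.9] turn [ 0.  -0.3 -0.2] t 15.4333 w 0.718 F [0.1 0.1 7. ]
```

View pics/w12.png

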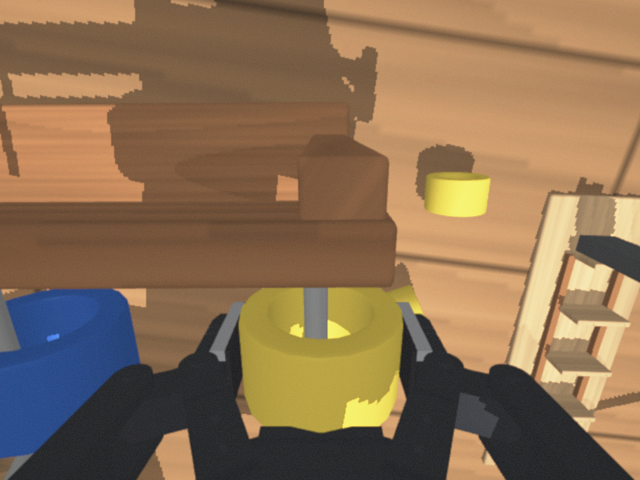

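>>> arm_command:
  targets: "0 0 -8 0 0 0 0.6; 0 0 -16 0 0 0 0.6; 0 0 -22 0 0 0 0.6; 0 0 -24 0 0 0 0.6; 0 0 -24 0 0 0 0.6; 0 0 -24 0 0 0 0.6"

```text
time: 15.93
tool_pos: [0.6145, 0.0558, 0.1683]
tcp_rot: [3.135, 0.208, 0.0]
wrist_force: [0.0, -0.9, -1.9]
width: 0.719
```

```bash
python3 snap.py wrist w13;python3 go.py 0.6145 0.056 0.169 0.135
```

```text
15.9333 [0.6145 0.0558 0.1683] [3.1347e+00 2.0760e-01 1.0000e-04] [ 0.04 -0.92 -1.89] 0.718868518850221 [ 0.05   0.201  1.8   -0.     1.141  1.489]
shift [ 0.3 -0.2 -1.1] turn [-0.   0.  -0.2] t 15.9833 w 0.717 F [-0.6  0.2 -2. ]
```

View pics/w13.png

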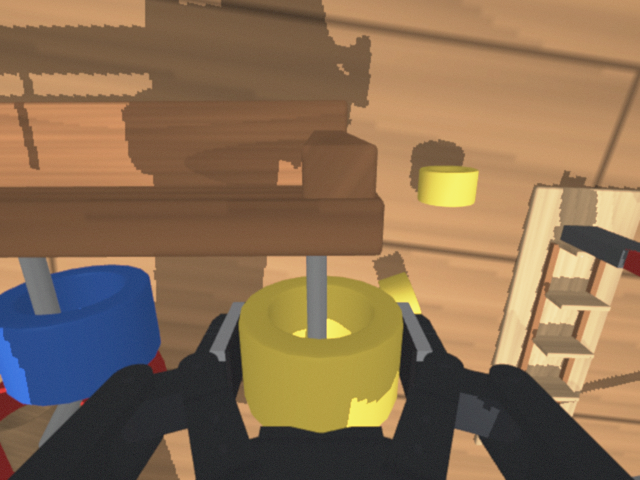

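The force reads −2 N, so the roll's weight is carried. I'll draw it off along −x.

>>> arm_command:
  targets: "0 0 -2 0 0 0 0.6; -10 0 -2 0 0 0 0.6; -25 0 -2 0 0 0 0.6; -42 0 -2 0 0 0 0.6; -60 0 -2 0 0 0 0.6; -80 0 -2 0 0 0 0.6; -95 0 -2 0 0 0 0.6; -95 0 -2 0 0 0 0.6; -95 0 -2 0 0 0 0.6"

```text
time: 16.73
tool_pos: [0.5194, 0.0432, 0.1702]
tcp_rot: [-3.135, -0.208, -0.0]
wrist_force: [0.1, 1.2, -1.5]
width: 0.715
```

```bash
python3 snap.py wrist w14;python3 go.py 0.549 -0.187 0.18 0.097
```

```text
16.7333 [0.5194 0.0432 0.1702] [-3.1347e+00 -2.0750e-01 -2.0000e-04] [ 0.06  1.23 -1.49] 0.7147107304445462 [0.035 0.02  1.997 0.    1.124 1.474]
shift [ -2.  232.   -9.5] turn [ 0.  -0.1  2. ] t 16.7833 w 0.717 F [-0.1  0.9 -1.1]
```

View pics/w14.png

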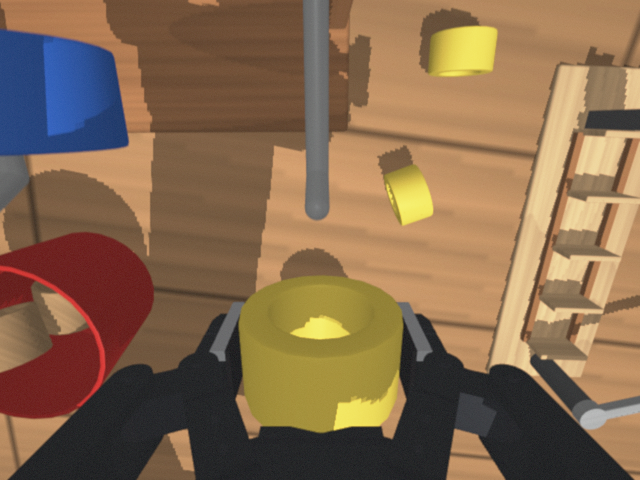

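>>> arm_command:
  targets: "0 35 -10 0 0 2 0.6; 0 75 -10 0 0 2 0.6; 0 115 -10 0 0 2 0.6; 0 155 -10 0 0 2 0.6; 0 195 -10 0 0 2 0.6; 0 222 -10 0 0 2 0.6; 0 232 -10 0 0 2 0.6; 0 232 0 0 0 2 0.6; 0 232 30 0 0 2 0.6; 0 232 60 0 0 2 0.6"

```text
time: 17.62
tool_pos: [0.5528, -0.1862, 0.1107]
tcp_rot: [3.137, 0.153, 0.006]
wrist_force: [0.4, 0.1, -2.2]
width: 0.717
```

>>> arm_command:
  targets: "0 0 10 0 0 0 0.6; 0 0 15 0 0 0 0.6; 0 0 15 0 0 0 0.6; 0 0 15 0 0 0 0.6; 0 0 15 0 0 0 0.6"

```text
time: 18.03
tool_pos: [0.5526, -0.1867, 0.0972]
tcp_rot: [3.137, 0.154, 0.005]
wrist_force: [-0.2, -0.3, -0.2]
width: 0.716
```

```bash
python3 snap.py wrist w15;python3 go.py 0.5505 -0.187 0.014 0.097
```

```text
18.0333 [ 0.5526 -0.1867  0.0972] [3.1366 0.1538 0.0049] [-0.2  -0.28 -0.22] 0.7157235821487231 [-0.369  0.209  1.934  0.     0.995  1.104]
shift [-2.4 -0.3 83.4] turn [ 0.1 -0.2  0. ] t 18.0833 w 0.717 F [ 0.   0.1 -1.4]
```

View pics/w15.png

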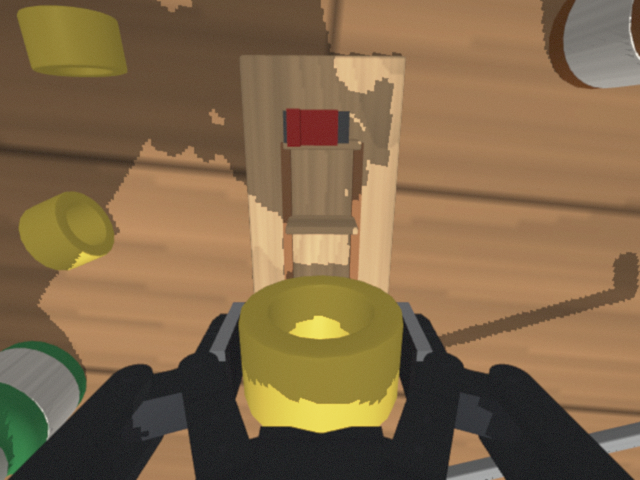

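>>> arm_command:
  targets: "-2 0 15 0 0 0 0.6; -2 0 30 0 0 0 0.6; -2 0 44 0 0 0 0.6; -2 0 56 0 0 0 0.6; -2 0 66 0 0 0 0.6; -2 0 73 0 0 0 0.6; -2 0 77 0 0 0 0.6; -2 0 77 0 0 0 0.6; -2 0 77 0 0 0 0.6"

```text
time: 18.83
tool_pos: [0.5492, -0.187, 0.0185]
tcp_rot: [3.138, 0.153, 0.0]
wrist_force: [0.2, 0.0, -2.2]
width: 0.716
```

```bash
python3 snap.py wrist w16;python3 go.py 0.5505 -0.187 0.014 0.097
```

```text
18.8333 [ 0.5492 -0.187   0.0185] [3.1377e+00 1.5300e-01 4.0000e-04] [ 0.21  0.01 -2.15] 0.7162525965618526 [-0.371  0.306  1.983 -0.     0.852  1.102]
shift [ 1.  -0.   4.8] turn [ 0.  -0.1  0. ] t 18.8833 w 0.719 F [-0.1 -0.5 -2.3]
```

View pics/w16.png

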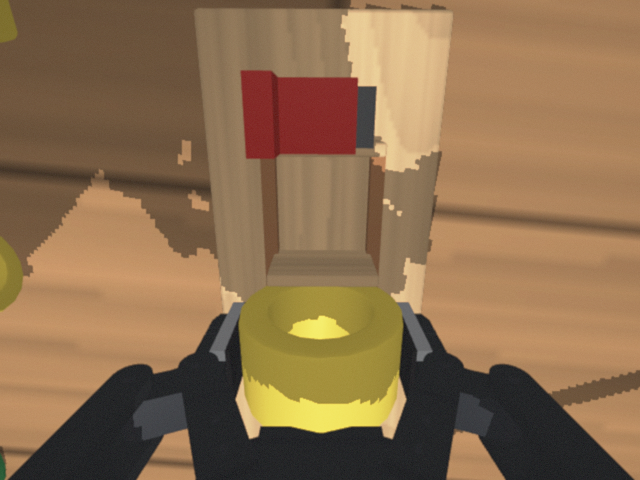

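>>> arm_command:
  targets: "0 0 1 0 0 0 0.6; 0 0 2 0 0 0 0.6; 0 0 3 0 0 0 0.6; 0 0 4 0 0 0 0.6; 0 0 4 0 0 0 0.6; 0 0 4 0 0 0 0.6"

```text
time: 19.38
tool_pos: [0.5489, -0.1869, 0.0142]
tcp_rot: [-3.138, -0.153, 0.0]
wrist_force: [-0.5, 0.2, -0.6]
width: 0.713
```

>>> arm_command:
  targets: "0 0 1 0 0 0 0.6; 0 0 2 0 0 0 0.6; 0 0 2 0 0 0 0.6; 0 0 2 0 0 0 0.6"

```text
time: 19.72
tool_pos: [0.5491, -0.1869, 0.0141]
tcp_rot: [-3.138, -0.153, 0.0]
wrist_force: [-4.7, 1.1, 10.3]
width: 0.719
```

Contact comes at the expected height (TCP z 14 mm). I'll release.

>>> arm_command:
  targets: "0 0 -1 0 0 0 0.6; 0 0 -1 0 0 0 0.75; 0 0 -1 0 0 0 0.85; 0 0 -1 0 0 0 0.95; 0 0 -1 0 0 0 1; 0 0 -1 0 0 0 1; 0 0 -20 0 0 0 1; 0 0 -50 0 0 0 1; 0 0 -90 0 0 0 1; 0 0 -90 0 0 0 1"

```text
time: 20.55
tool_pos: [0.5543, -0.1889, 0.1102]
tcp_rot: [3.133, 0.153, 0.019]
wrist_force: [1.5, -1.1, 1.8]
width: 1.004
```

```bash
python3 snap.py wrist w17
cat > seat.py <<'E'
import sys
from h import *
tag=sys.argv[1];n=sys.argv[2]
st=np.load(f'pics/{tag}.npz');c=cam(n,st);D=np.load(f'pics/{tag}.npy');P=cloud(c,D)
im=cv2.imread(f'pics/{tag}.png');h_=cv2.cvtColor(im,cv2.COLOR_BGR2HSV)
c0=np.array([.524,-.1895]);u=np.array([np.cos(.097),np.sin(.097)]);v=np.array([-u[1],u[0]])
for col,(lo,hi) in dict(yellow=((24,130,60),(34,255,255)),blue=((105,130,40),(125,255,255)),green=((50,120,40),(80,255,255))).items():
    X=(P[...,:2]-c0)@u;Y=(P[...,:2]-c0)@v
    m=(cv2.inRange(h_,lo,hi)>0)&(D>0)&(abs(X)<.13)&(abs(Y)<.05)&(P[...,2]<.2)
    if m.sum()<50: continue
    l=np.c_[X[m],Y[m],P[...,2][m]];t=l[l[:,2]>np.percentile(l[:,2],99)-.012]
    a=np.percentile(t,[2,98],axis=0);print(col,m.sum(),'x',a[:,0].round(4),'y',a[:,1].round(4),'mid',a.mean(0)[:2].round(4),'ztop',np.percentile(l[:,2],98).round(4))
E
python3 seat.py w17 wrist; python3 go.py 0.5957 0.162 0.26 0.135
```

```text
20.55 [ 0.5543 -0.1889  0.1102] [3.1326 0.1527 0.0185] [ 1.51 -1.15  1.77] 1.0036766549041607 [-0.371  0.193  1.926  0.     1.009  1.102]
yellow 6750 x [0.007  0.0408] y [-0.0228  0.0222] mid [ 0.0239 -0.0003] ztop 0.0684
shift [  77.9 -344.  -153.3] turn [ 0.3 -0.5 -2.2] t 20.6 w 1.003 F [-0.4 -0.4  0.3]
```

View pics/w17.png

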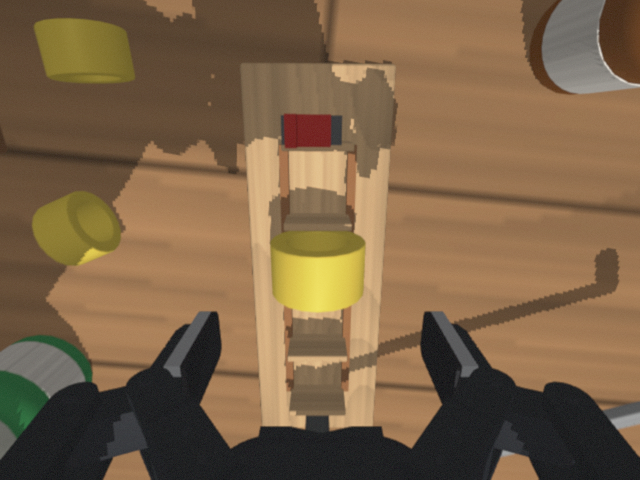

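Yellow is seated at caddy x=24 mm, y=0, with its top at 68 mm. Next is blue.

>>> arm_command:
  targets: "0 0 -40 0 0 0 1; 0 0 -80 0 0 0 1; 0 -20 -120 0 0 0 1; 5 -55 -135 0 0 -2 1; 20 -95 -150 0 0 -2 1; 30 -135 -150 0 0 -2 1; 40 -175 -150 0 0 -2 1; 50 -215 -150 0 0 -2 1; 60 -255 -150 0 0 -2 1; 70 -290 -150 0 0 -2 1"

```text
time: 21.43
tool_pos: [0.5898, 0.1109, 0.2512]
tcp_rot: [-3.134, -0.208, 0.002]
wrist_force: [0.4, -0.2, 0.2]
width: 0.999
```

>>> arm_command:
  targets: "9 -35 0 0 0 0 1; 9 -50 0 0 0 0 1; 9 -54 0 0 0 0 1; 9 -54 0 0 0 0 1; 9 -54 0 0 0 0 1; 9 -54 0 0 0 0 1"

```text
time: 21.93
tool_pos: [0.5921, 0.1615, 0.252]
tcp_rot: [3.134, 0.205, -0.001]
wrist_force: [-0.0, 0.5, 0.6]
width: 0.999
```

```bash
python3 snap.py wrist w18;python3 rolls.py w18;python3 go.py 0.596 0.162 0.145 0.135
```

```text
21.9333 [0.5921 0.1615 0.252 ] [ 3.134e+00  2.052e-01 -9.000e-04] [-0.    0.5   0.63] 0.9994523746827324 [ 2.260e-01  1.370e-01  1.716e+00 -1.000e-03  1.289e+00  1.666e+00]
blue 6118 local lo/hi [[0.5947, 0.0586, 0.1887], [0.6286, 0.1064, 0.2015]] centre [0.595  0.1641] ztop 0.2016
  slope near/far -0.014 -0.001
green 3490 local lo/hi [[0.5946, 0.2725, 0.1881], [0.6272, 0.2799, 0.1948]] centre [0.5682 0.3559] ztop 0.1941
  slope near/far -0.0 -0.0
shift [  3.9  -0.2 107.2] turn [ 0.   0.  -0.3] t 21.9833 w 0.999 F [ 0.4 -0.2 -0.1]
```

View pics/w18.png

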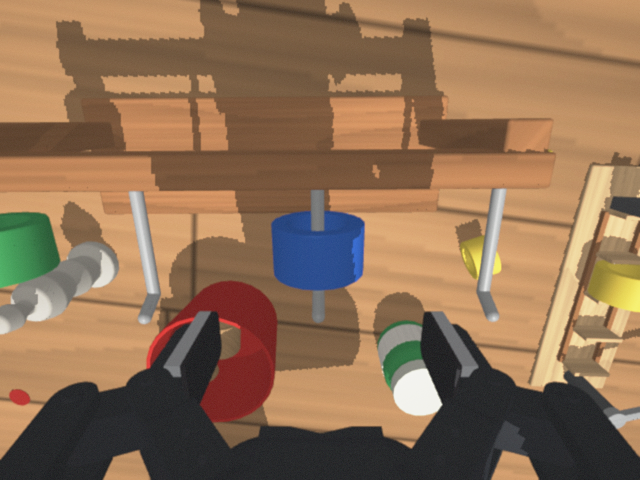

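Blue is centred at u=318, so I'll grip it.

>>> arm_command:
  targets: "4 -1 25 0 0 0 1; 4 -1 50 0 0 0 1; 4 -1 75 0 0 0 1; 4 -1 95 0 0 0 1; 4 -1 105 0 0 0 1; 4 -1 106 0 0 0 1; 4 -1 106 0 0 0 1; 4 -1 106 0 0 0 0.6; 4 -1 106 0 0 0 0.6; 4 -1 106 0 0 0 0.6"

```text
time: 22.82
tool_pos: [0.5976, 0.165, 0.1487]
tcp_rot: [-3.134, -0.208, -0.006]
wrist_force: [-0.1, -0.2, 3.7]
width: 0.719
```

>>> arm_command:
  targets: "0 0 0 0 0 0 0.6; 0 0 0 0 0 0 0.6; 0 0 0 0 0 0 0.6; 0 0 0 0 0 0 0.6"

```text
time: 23.15
tool_pos: [0.5977, 0.165, 0.1487]
tcp_rot: [-3.134, -0.208, -0.007]
wrist_force: [0.5, -0.8, 5.9]
width: 0.716
```

>>> arm_command:
  targets: "0 0 -8 0 0 0 0.6; 0 0 -16 0 0 0 0.6; 0 0 -22 0 0 0 0.6; 0 0 -24 0 0 0 0.6; 0 0 -25 0 0 0 0.6; 0 0 -25 0 0 0 0.6"

```text
time: 23.65
tool_pos: [0.5961, 0.1648, 0.1715]
tcp_rot: [-3.135, -0.208, -0.0]
wrist_force: [-0.7, 0.4, -1.0]
width: 0.72
```

```bash
python3 snap.py wrist w19
```

```text
23.65 [0.5961 0.1648 0.1715] [-3.1346e+00 -2.0780e-01 -5.0000e-04] [-0.67  0.41 -0.96] 0.719887448319748 [0.23  0.201 1.794 0.    1.146 1.668]
```

View pics/w19.png

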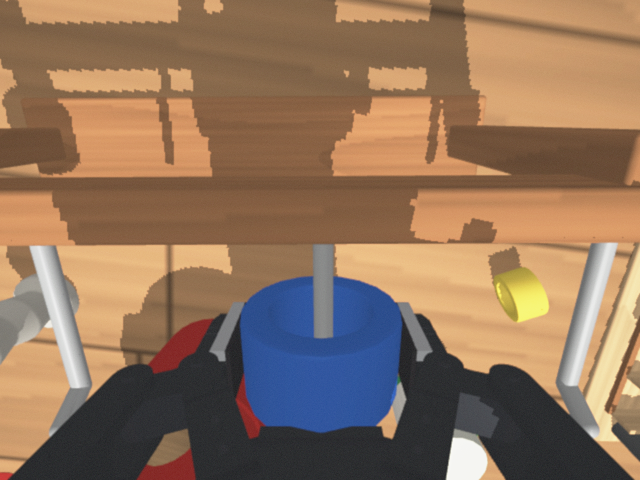

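>>> arm_command:
  targets: "0 0 -1 0 0 0 0.6; -10 0 -1 0 0 0 0.6; -25 0 -1 0 0 0 0.6; -42 0 -1 0 0 0 0.6; -60 0 -1 0 0 0 0.6; -80 0 -1 0 0 0 0.6; -95 0 -1 0 0 0 0.6; -95 0 -10 0 0 0 0.6; -95 0 -10 0 0 0 0.6"

```text
time: 24.45
tool_pos: [0.5019, 0.1524, 0.1828]
tcp_rot: [-3.134, -0.208, -0.004]
wrist_force: [1.4, 0.1, -0.3]
width: 0.712
```

```bash
python3 snap.py wrist w20;python3 go.py 0.5005 -0.192 0.18 0.097
```

```text
24.45 [0.5019 0.1524 0.1828] [-3.1343 -0.208  -0.0037] [ 1.39  0.12 -0.32] 0.7120303977407203 [ 0.247  0.014  1.979 -0.     1.146  1.685]
shift [-47.9 341.2   2.5] turn [-0.  -0.2  2. ] t 24.5 w 0.717 F [-0.5 -0.8 -1.5]
```

View pics/w20.png

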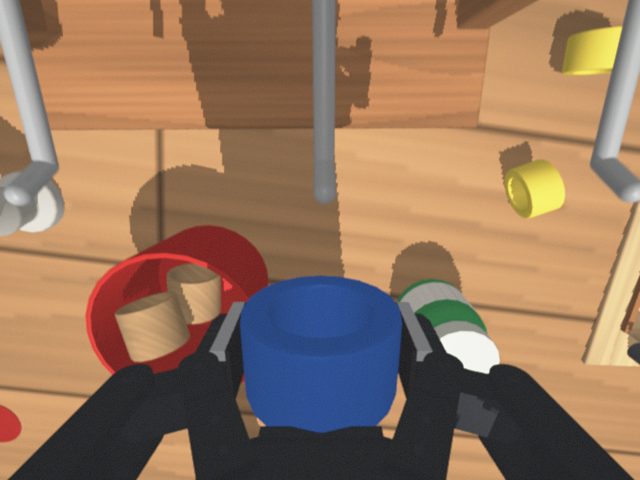

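Blue is off the hook and both cores are visible in the pail. I'll carry blue to slot 2.

>>> arm_command:
  targets: "-5 35 0 0 0 2 0.6; -10 75 0 0 0 2 0.6; -15 115 0 0 0 2 0.6; -20 155 0 0 0 2 0.6; -28 195 0 0 0 2 0.6; -36 235 0 0 0 2 0.6; -44 275 0 0 0 2 0.6; -48 310 0 0 0 2 0.6; -48 335 0 0 0 2 0.6; -48 341 0 0 0 2 0.6"

```text
time: 25.33
tool_pos: [0.5006, -0.1969, 0.1819]
tcp_rot: [3.136, 0.147, 0.003]
wrist_force: [1.0, -0.4, -1.2]
width: 0.723
```

>>> arm_command:
  targets: "0 0 15 0 0 0 0.6; 0 0 40 0 0 0 0.6; 0 0 65 0 0 0 0.6; 0 0 80 0 0 0 0.6; 0 0 85 0 0 0 0.6; 0 0 85 0 0 0 0.6; 0 0 85 0 0 0 0.6"

```text
time: 25.92
tool_pos: [0.5001, -0.1921, 0.0968]
tcp_rot: [3.138, 0.154, 0.001]
wrist_force: [-0.1, -0.6, -0.7]
width: 0.716
```

```bash
python3 snap.py wrist w21;python3 go.py 0.5005 -0.192 0.0155 0.097
```

```text
25.9167 [ 0.5001 -0.1921  0.0968] [3.1377e+00 1.5350e-01 1.0000e-03] [-0.12 -0.58 -0.73] 0.7155286526790029 [-0.413  0.127  2.032  0.     0.982  1.06 ]
shift [-0.3 -0.4 82. ] turn [ 0.1 -0.1  0. ] t 25.9667 w 0.715 F [ 0.3  0.2 -0.9]
```

View pics/w21.png

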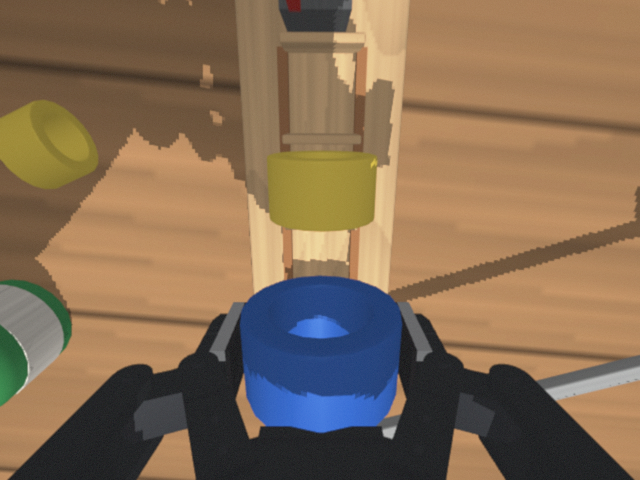

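>>> arm_command:
  targets: "0 0 15 0 0 0 0.6; 0 0 30 0 0 0 0.6; 0 0 44 0 0 0 0.6; 0 0 56 0 0 0 0.6; 0 0 66 0 0 0 0.6; 0 0 73 0 0 0 0.6; 0 0 77 0 0 0 0.6; 0 0 79 0 0 0 0.6; 0 0 79 0 0 0 0.6; 0 0 79 0 0 0 0.6"

```text
time: 26.8
tool_pos: [0.4997, -0.1923, 0.0177]
tcp_rot: [3.138, 0.153, 0.001]
wrist_force: [-0.2, 0.0, -0.6]
width: 0.719
```

```bash
python3 snap.py wrist w22;python3 go.py 0.5005 -0.192 0.0155 0.097
```

```text
26.8 [ 0.4997 -0.1923  0.0177] [3.1375e+00 1.5280e-01 1.1000e-03] [-0.17  0.01 -0.61] 0.7191292111069081 [-0.414  0.234  2.08  -0.     0.826  1.06 ]
shift [ 0.7 -0.3  2.4] turn [ 0.  -0.1  0. ] t 26.85 w 0.721 F [ 0.2  0.1 -1.4]
```

View pics/w22.png

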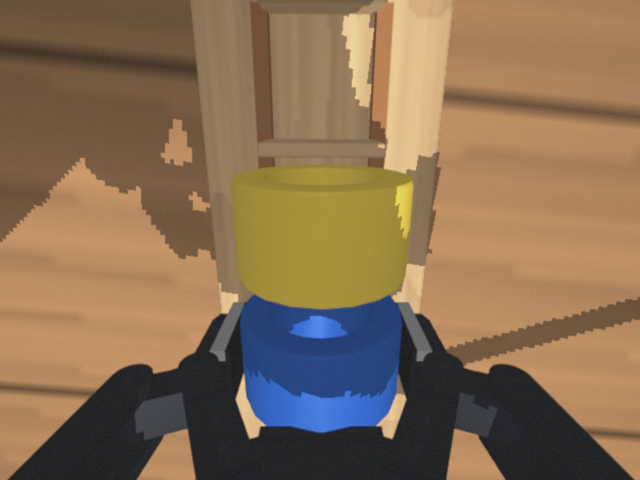

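>>> arm_command:
  targets: "0 0 1 0 0 0 0.6; 0 0 2 0 0 0 0.6; 0 0 3 0 0 0 0.6; 0 0 3 0 0 0 0.6; 0 0 3 0 0 0 0.6"

```text
time: 27.27
tool_pos: [0.4999, -0.1924, 0.0158]
tcp_rot: [3.137, 0.153, 0.001]
wrist_force: [-2.2, 1.7, 7.4]
width: 0.717
```

Contact is at the expected height again, so I'll release.

>>> arm_command:
  targets: "0 0 -1 0 0 0 0.6; 0 0 -1 0 0 0 0.75; 0 0 -1 0 0 0 0.85; 0 0 -1 0 0 0 0.95; 0 0 -1 0 0 0 1; 0 0 -1 0 0 0 1; 0 0 -20 0 0 0 1; 0 0 -50 0 0 0 1; 0 0 -90 0 0 0 1; 0 0 -130 0 0 0 1"

```text
time: 28.1
tool_pos: [0.4979, -0.1915, 0.1443]
tcp_rot: [-3.136, -0.153, 0.005]
wrist_force: [1.5, -0.6, -0.4]
width: 0.999
```

```bash
python3 snap.py wrist w23;python3 seat.py w23 wrist; python3 go.py 0.567 0.374 0.255 0.135
```

```text
28.1 [ 0.4979 -0.1915  0.1443] [-3.1363 -0.1529  0.005 ] [ 1.49 -0.61 -0.44] 0.9994527599146267 [-0.414  0.072  1.995 -0.     1.079  1.06 ]
yellow 5362 x [0.0059 0.0404] y [-0.0229  0.022 ] mid [ 0.0232 -0.0005] ztop 0.0686
blue 5032 x [-0.0444 -0.0099] y [-0.0225  0.0227] mid [-0.0272  0.0001] ztop 0.0684
shift [ 119.2 -558.6 -102.6] turn [ 0.4 -0.6 -2.2] t 28.15 w 0.997 F [ 2.  -1.2  5. ]
```

View pics/w23.png

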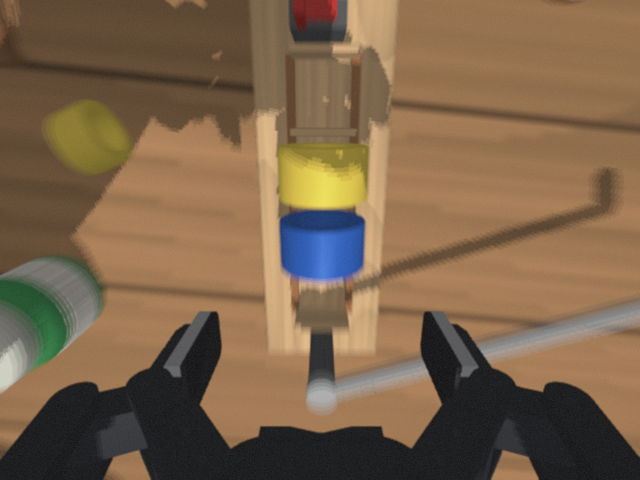

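Blue is seated, with its top at 68 mm. Next is green.

>>> arm_command:
  targets: "0 0 -40 0 0 0 1; 0 -15 -75 0 0 0 1; 5 -50 -100 0 0 -2 1; 10 -90 -103 0 0 -2 1; 20 -130 -103 0 0 -2 1; 30 -170 -103 0 0 -2 1; 40 -210 -103 0 0 -2 1; 50 -250 -103 0 0 -2 1; 60 -290 -103 0 0 -2 1; 70 -330 -103 0 0 -2 1"

```text
time: 28.98
tool_pos: [0.5367, 0.1452, 0.2471]
tcp_rot: [3.135, 0.208, 0.001]
wrist_force: [1.2, -0.0, 0.6]
width: 1.001
```

>>> arm_command:
  targets: "10 -35 0 0 0 0 1; 20 -72 0 0 0 0 1; 30 -110 0 0 0 0 1; 38 -150 0 0 0 0 1; 40 -185 0 0 0 0 1; 40 -215 0 0 0 0 1; 40 -228 0 0 0 0 1; 40 -228 0 0 0 0 1; 40 -228 0 0 0 0 1; 40 -228 0 0 0 0 1"

```text
time: 29.82
tool_pos: [0.5465, 0.3732, 0.2469]
tcp_rot: [3.134, 0.207, -0.001]
wrist_force: [0.9, 0.7, 0.4]
width: 0.998
```

```bash
python3 snap.py wrist w24;python3 rolls.py w24;python3 go.py 0.567 0.374 0.147 0.135
```

```text
29.8167 [0.5465 0.3732 0.2469] [ 3.1337e+00  2.0690e-01 -6.0000e-04] [0.92 0.75 0.38] 0.997546345600721 [ 5.620e-01  2.310e-01  1.616e+00 -1.000e-03  1.296e+00  2.001e+00]
green 6377 local lo/hi [[0.5949, 0.2747, 0.1888], [0.6286, 0.3223, 0.2015]] centre [0.566  0.3781] ztop 0.2017
  slope near/far -0.001 0.0
shift [ 20.3   1.5 100.1] turn [ 0.   0.  -0.2] t 29.8667 w 1.004 F [-0.2  0.7 -0.6]
```

View pics/w24.png

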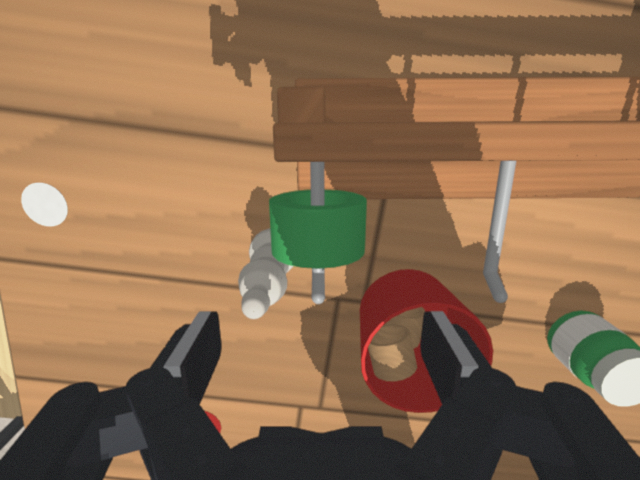

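>>> arm_command:
  targets: "10 -1 10 0 0 0 1; 21 -1 30 0 0 0 1; 21 -1 60 0 0 0 1; 21 -1 85 0 0 0 1; 21 -1 98 0 0 0 1; 21 -1 100 0 0 0 1; 21 -1 100 0 0 0 1; 21 -1 100 0 0 0 0.6; 21 -1 100 0 0 0 0.6; 21 -1 100 0 0 0 0.6"

```text
time: 30.7
tool_pos: [0.5686, 0.3791, 0.15]
tcp_rot: [-3.133, -0.208, -0.006]
wrist_force: [1.0, -0.8, 2.5]
width: 0.717
```

>>> arm_command:
  targets: "0 0 0 0 0 0 0.6; 0 0 0 0 0 0 0.6; 0 0 0 0 0 0 0.6; 0 0 0 0 0 0 0.6"

```text
time: 31.03
tool_pos: [0.5686, 0.3791, 0.15]
tcp_rot: [-3.133, -0.208, -0.007]
wrist_force: [0.6, 0.1, 6.2]
width: 0.718
```

>>> arm_command:
  targets: "0 0 -8 0 0 0 0.6; 0 0 -16 0 0 0 0.6; 0 0 -22 0 0 0 0.6; 0 0 -24 0 0 0 0.6; 0 0 -25 0 0 0 0.6; 0 0 -25 0 0 0 0.6"

```text
time: 31.53
tool_pos: [0.5671, 0.3783, 0.1725]
tcp_rot: [-3.135, -0.208, -0.0]
wrist_force: [-0.1, -0.4, -1.8]
width: 0.719
```

```bash
python3 snap.py wrist w25
```

```text
31.5333 [0.5671 0.3783 0.1725] [-3.1346e+00 -2.0780e-01 -4.0000e-04] [-0.07 -0.37 -1.81] 0.7191807017963487 [0.552 0.315 1.649 0.    1.177 1.99 ]
```

View pics/w25.png

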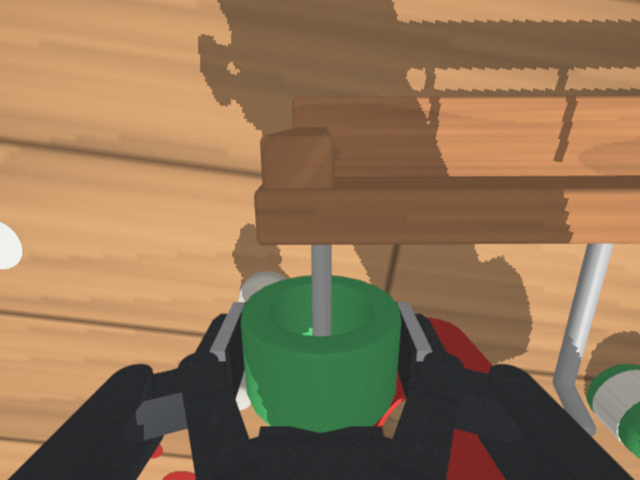

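Green is lifted at −1.8 N, and the roll's bottom at about 160 mm clears the 141 mm torso. I'll draw it off.

>>> arm_command:
  targets: "0 0 -1 0 0 0 0.6; -10 0 -1 0 0 0 0.6; -25 0 -1 0 0 0 0.6; -42 0 -1 0 0 0 0.6; -60 0 -1 0 0 0 0.6; -80 0 -1 0 0 0 0.6; -90 0 -1 0 0 0 0.6; -90 0 -15 0 0 0 0.6; -90 0 -30 0 0 0 0.6; -90 0 -30 0 0 0 0.6"

```text
time: 32.42
tool_pos: [0.479, 0.3675, 0.2056]
tcp_rot: [-3.132, -0.208, -0.007]
wrist_force: [0.5, 0.7, 0.5]
width: 0.72
```

```bash
python3 snap.py wrist w26;python3 go.py 0.451 -0.1967 0.20 0.097
```

```text
32.4167 [0.479  0.3675 0.2056] [-3.1318 -0.2082 -0.0074] [0.5  0.67 0.54] 0.7200494959792677 [ 0.613  0.144  1.795 -0.     1.197  2.051]
shift [-102.1  555.3    2.8] turn [-0.1 -0.2  2. ] t 32.4667 w 0.714 F [ 0.  -0.4 -1.4]
```

View pics/w26.png

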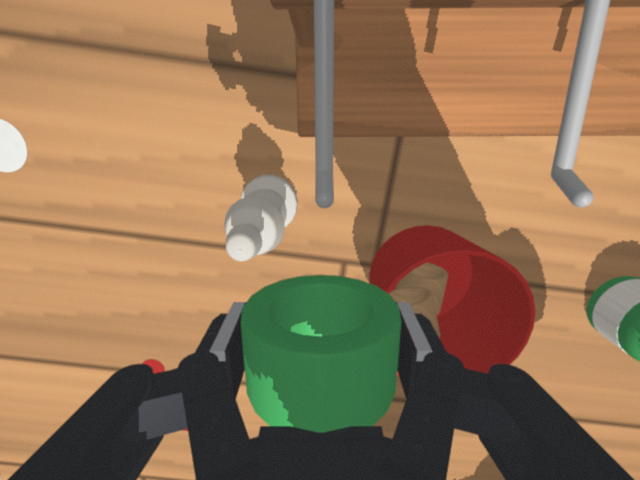

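>>> arm_command:
  targets: "-15 30 0 0 0 2 0.6; -30 65 0 0 0 2 0.6; -40 105 0 0 0 2 0.6; -50 145 0 0 0 2 0.6; -58 185 0 0 0 2 0.6; -64 225 0 0 0 2 0.6; -70 265 0 0 0 2 0.6; -75 305 0 0 0 2 0.6; -80 345 0 0 0 2 0.6; -85 385 0 0 0 2 0.6"

```text
time: 33.3
tool_pos: [0.4436, -0.0284, 0.2015]
tcp_rot: [-3.138, -0.153, 0.0]
wrist_force: [1.1, -0.2, -1.5]
width: 0.716
```

```bash
python3 go.py 0.451 -0.1967 0.10 0.097
```

```text
shift [ -9.  168.3 101.5] turn [-0.  0.  0.] t 33.3 w 0.716 F [ 1.1 -0.2 -1.5]
```

>>> arm_command:
  targets: "-3 40 0 0 0 0 0.6; -6 80 0 0 0 0 0.6; -9 120 0 0 0 0 0.6; -9 150 15 0 0 0 0.6; -9 165 40 0 0 0 0.6; -9 168 65 0 0 0 0.6; -9 168 85 0 0 0 0.6; -9 168 97 0 0 0 0.6; -9 168 97 0 0 0 0.6; -9 168 97 0 0 0 0.6"

```text
time: 34.13
tool_pos: [0.4511, -0.1941, 0.1044]
tcp_rot: [-3.137, -0.153, 0.003]
wrist_force: [0.4, 0.7, -0.5]
width: 0.72
```

```bash
python3 snap.py wrist w27; python3 go.py 0.451 -0.1967 0.017 0.097
```

```text
34.1333 [ 0.4511 -0.1941  0.1044] [-3.1368e+00 -1.5320e-01  3.0000e-03] [ 0.44  0.69 -0.51] 0.7199363004066048 [-0.457  0.036  2.115  0.     0.993  1.016]
shift [-1.5  2.  88.7] turn [ 0. -0.  0.] t 34.1833 w 0.721 F [-0.3  0.3 -0.9]
```

View pics/w27.png

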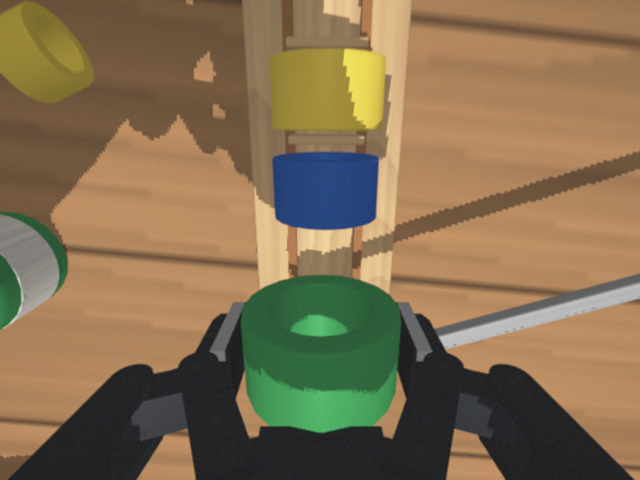

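>>> arm_command:
  targets: "0 3 15 0 0 0 0.6; 0 3 32 0 0 0 0.6; 0 3 48 0 0 0 0.6; 0 3 62 0 0 0 0.6; 0 3 72 0 0 0 0.6; 0 3 79 0 0 0 0.6; 0 3 83 0 0 0 0.6; 0 3 85 0 0 0 0.6; 0 3 85 0 0 0 0.6; 0 3 85 0 0 0 0.6"

```text
time: 35.02
tool_pos: [0.4527, -0.1979, 0.0209]
tcp_rot: [3.137, 0.153, 0.002]
wrist_force: [1.0, 0.8, -1.7]
width: 0.717
```

```bash
python3 snap.py wrist w28; python3 go.py 0.451 -0.1967 0.017 0.097
```

```text
35.0167 [ 0.4527 -0.1979  0.0209] [3.1373e+00 1.5300e-01 1.6000e-03] [ 1.04  0.82 -1.69] 0.7166442971572349 [-0.462  0.159  2.165 -0.     0.816  1.011]
shift [-1.7 -1.4  4. ] turn [ 0.  -0.1  0. ] t 35.0667 w 0.716 F [ 0.1 -0.5 -0.7]
```

View pics/w28.png

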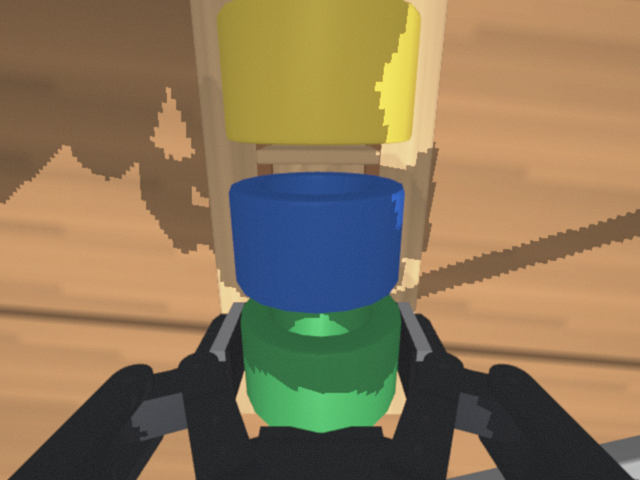

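>>> arm_command:
  targets: "-1 -1 1 0 0 0 0.6; -1 -1 2 0 0 0 0.6; -1 -1 3 0 0 0 0.6; -1 -1 4 0 0 0 0.6; -1 -1 5 0 0 0 0.6; -1 -1 5 0 0 0 0.6; -1 -1 5 0 0 0 0.6"

```text
time: 35.65
tool_pos: [0.4511, -0.1968, 0.017]
tcp_rot: [-3.138, -0.153, 0.001]
wrist_force: [-5.2, 2.6, 13.7]
width: 0.719
```

>>> arm_command:
  targets: "0 0 -1 0 0 0 0.6; 0 0 -1 0 0 0 0.75; 0 0 -1 0 0 0 0.85; 0 0 -1 0 0 0 0.95; 0 0 -1 0 0 0 1; 0 0 -1 0 0 0 1; 0 0 -20 0 0 0 1; 0 0 -50 0 0 0 1; 0 0 -90 0 0 0 1; 0 0 -130 0 0 0 1"

```text
time: 36.48
tool_pos: [0.4497, -0.1961, 0.1453]
tcp_rot: [-3.136, -0.153, 0.005]
wrist_force: [0.6, -1.2, -0.1]
width: 0.998
```

>>> arm_command:
  targets: "30 20 -40 0 0 0 1; 60 40 -65 0 0 0 1; 80 55 -65 0 0 0 1; 80 55 -65 0 0 0 1; 80 55 -65 0 0 0 1; 80 55 -65 0 0 0 1"

```text
time: 36.98
tool_pos: [0.535, -0.2431, 0.2089]
tcp_rot: [-3.136, -0.153, 0.004]
wrist_force: [-0.2, 0.3, -0.1]
width: 1.002
```

```bash
python3 snap.py wrist w29;python3 seat.py w29 wrist;python3 snap.py scene c29;python3 seat.py c29 scene;python3 snap.py side s29; python3 seat.py s29 side; python3 pail.py s29 side
```

```text
36.9833 [ 0.535  -0.2431  0.2089] [-3.1364 -0.1528  0.0041] [-0.17  0.27 -0.07] 1.0024336721888283 [-0.469  0.117  1.819  0.     1.208  1.004]
yellow 3262 x [0.0062 0.0408] y [-0.0232  0.0218] mid [ 0.0235 -0.0007] ztop 0.0685
blue 3184 x [-0.0443 -0.0098] y [-0.0225  0.0226] mid [-0.027   0.0001] ztop 0.0684
green 2660 x [-0.0922 -0.0583] y [-0.0223  0.0223] mid [-0.0753  0.    ] ztop 0.0683
37.0333 [ 0.5344 -0.2428  0.2086] [-3.1361 -0.1529  0.0048] [-0.04  0.84  0.47] 0.9995284637516532 [-0.469  0.117  1.82   0.     1.208  1.004]
yellow 678 x [0.0078 0.0445] y [-0.0233  0.0205] mid [ 0.0261 -0.0014] ztop 0.0696
blue 392 x [-0.0419 -0.0065] y [-0.0225  0.0215] mid [-0.0242 -0.0005] ztop 0.0698
green 330 x [-0.0905 -0.0546] y [-0.0215  0.0201] mid [-0.0726 -0.0007] ztop 0.0707
37.0833 [ 0.5342 -0.2427  0.2086] [-3.1361 -0.1529  0.0048] [-0.3   0.99  0.09] 0.9998926902674304 [-0.469  0.116  1.821 -0.     1.208  1.004]
yellow 477 x [0.0044 0.0393] y [-0.0239  0.0189] mid [ 0.0218 -0.0025] ztop 0.0703
blue 442 x [-0.0461 -0.011 ] y [-0.022  0.018] mid [-0.0285 -0.002 ] ztop 0.0711
green 455 x [-0.0948 -0.0602] y [-0.0226  0.019 ] mid [-0.0775 -0.0018] ztop 0.071
s29 rim 156 [0.4196 0.2478] 0.0615
```

View pics/w29.png

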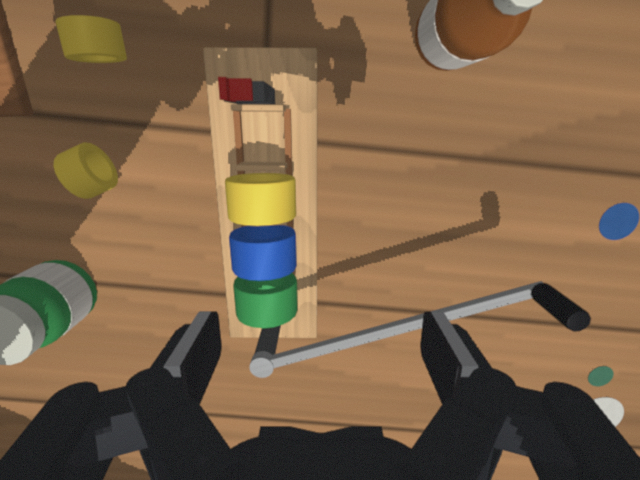

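View pics/c29.png

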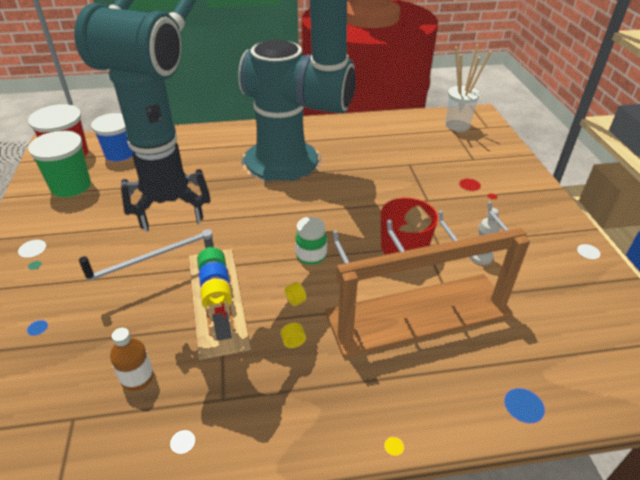

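All three rolls are seated. The pail was shifted to about (0.42, 0.25) and still holds the cores; I'll verify that later. Now the knob, whose base is at (540,290) and top at (580,321) in the wrist view.

```bash
python3 - <<'E'
from h import *
st=np.load('pics/w29.npz');c=cam('wrist',st);D=np.load('pics/w29.npy');P=cloud(c,D)
print(onplane(c,579,321,.13),P[321,579],'base',onplane(c,541,291,.082))
h=onplane(c,262,367,.084);print('hinge',h)
im=cv2.imread('pics/w29.png');m=(im.max(2)<60)&(D>0)&(P[...,2]>.126)&(P[...,2]<.134)&(P[...,0]>.42)&(P[...,1]<-.38)
q=P[m];print(len(q),q.mean(0),np.percentile(q,[3,97],axis=0))
cs,cd=cam('scene'),cam('side')
E
python3 go.py 0.5 -0.432 0.16 0.097
```

```text
[ 0.49913349 -0.43283128  0.13      ] [ 0.49867051 -0.43360579  0.12913312] base [ 0.49873639 -0.43393537  0.082     ]
hinge [ 0.39954763 -0.20197071  0.084     ]
449 [ 0.50017217 -0.4308716   0.1294976 ] [[ 0.4928595  -0.43867199  0.12645154]
 [ 0.50731775 -0.42445698  0.13106781]]
shift [-52.4 185.1  48.7] turn [-0.1  0.1  0. ] t 37.1333 w 1.004 F [ 0.4 -0.9 -0.3]
```

>>> arm_command:
  targets: "-10 30 0 0 0 7 1; -20 70 0 0 0 14 1; -30 110 0 0 0 21 1; -40 150 0 0 0 28 1; -52 180 0 0 0 35 1; -52 185 0 0 0 42 0.6; -52 185 0 0 0 49 0.6; -52 185 0 0 0 56 0.6; -52 185 0 0 0 63 0.6; -52 185 0 0 0 70 0.6"

```text
time: 37.97
tool_pos: [0.5011, -0.4321, 0.2095]
tcp_rot: [-2.652, 1.683, 0.003]
wrist_force: [-0.1, 0.8, -0.1]
width: 0.597
```

>>> arm_command:
  targets: "0 0 0 0 0 2 0.6; 0 0 0 0 0 2 0.6; 0 0 0 0 0 2 0.6; 0 0 0 0 0 2 0.6"

```text
time: 38.3
tool_pos: [0.5018, -0.4323, 0.21]
tcp_rot: [-2.629, 1.719, 0.001]
wrist_force: [0.4, -0.8, 0.2]
width: 0.602
```

```bash
python3 snap.py wrist w30; python3 go.py 0.500 -0.432 0.105 -1.161
python3 - <<'E'
from h import *
st=np.load('pics/w30.npz');c=cam('wrist',st);D=np.load('pics/w30.npy');P=cloud(c,D)
im=cv2.imread('pics/w30.png');m=(D>0)&(P[...,2]>.126)&(P[...,2]<.134)&(abs(P[...,0]-.5)<.05)&(abs(P[...,1]+.43)<.05)
q=P[m];print(len(q),q.mean(0))
E
```

```text
38.3 [ 0.5018 -0.4323  0.21  ] [-2.6295e+00  1.7189e+00  1.1000e-03] [ 0.44 -0.77  0.16] 0.602154970411881 [-0.749  0.254  1.656  0.     1.232  1.98 ]
shift [ -1.1   1.5 105.1] turn [0.  0.  0.2] t 38.35 w 0.6 F [-0.6 -0.4  0.6]
527 [ 0.49952228 -0.43424344  0.12970039]
```

View pics/w30.png

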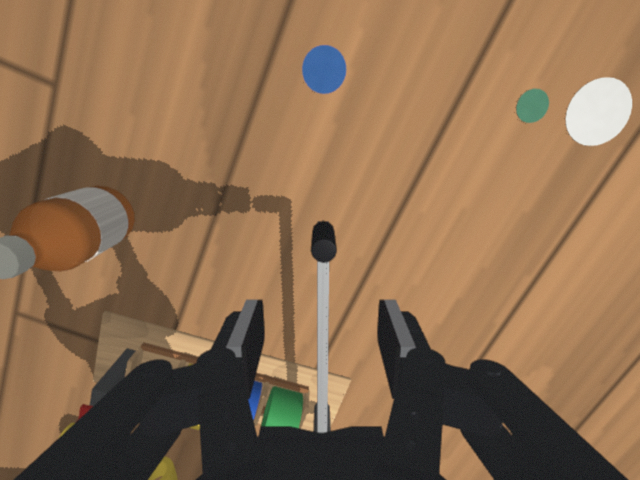

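The knob is centred at u=323. I'll descend and cage it.

>>> arm_command:
  targets: "-1 1 25 0 0 0 0.6; -1 1 55 0 0 0 0.6; -1 1 80 0 0 0 0.6; -1 1 97 0 0 0 0.6; -1 1 104 0 0 0 0.6; -1 1 104 0 0 0 0.4; -1 1 104 0 0 0 0.28; -1 1 104 0 0 0 0.28; -1 1 104 0 0 0 0.28; -1 1 104 0 0 0 0.28"

```text
time: 39.18
tool_pos: [0.5018, -0.4331, 0.1082]
tcp_rot: [2.628, -1.72, 0.005]
wrist_force: [0.6, 0.9, 0.3]
width: 0.28
```

```bash
python3 snap.py wrist w31; python3 go.py 0.500 -0.432 0.105 -1.161
```

```text
39.1833 [ 0.5018 -0.4331  0.1082] [ 2.6281 -1.7202  0.0047] [0.64 0.87 0.27] 0.28028684269905535 [-0.75   0.336  1.748 -0.     1.054  1.98 ]
shift [-1.6  1.1  2.9] turn [-0.1 -0.1  0.1] t 39.2333 w 0.28 F [-0.5  0.4 -0.2]
```

View pics/w31.png

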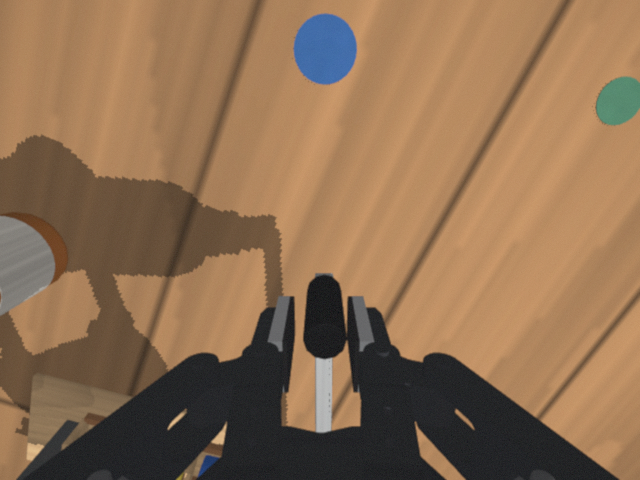

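The knob sits between the fingers at (323,315). I'll swing it slowly around the hinge.

>>> arm_command:
  targets: "0 -7 0 0 0 -1.5 0.28; -0.5 -15 0 0 0 -3.5 0.28; -2 -31 0 0 0 -7 0.28; -5 -48 0 0 0 -11 0.28; -9 -65 0 0 0 -15 0.28; -15 -86 0 0 0 -20 0.28; -24 -107 0 0 0 -25 0.28; -34 -126 0 0 0 -30 0.28; -46 -145 0 0 0 -35 0.28; -59 -162 0 0 0 -40 0.28"

```text
time: 40.07
tool_pos: [0.6274, -0.3121, 0.1063]
tcp_rot: [-3.061, 0.708, -0.001]
wrist_force: [0.5, -0.0, 1.0]
width: 0.284
```

```bash
python3 snap.py wrist w32
python3 - <<'E'
from h import *
st=bot.read_state();T=tool_T(st);d=st['tool_pos'][:2]-np.array([.3998,-.2018]);print('r',np.hypot(*d),'ang',np.arctan2(d[1],d[0]),'toolyaw',np.arctan2(T[1,0],T[0,0]))
E
```

```text
40.0667 [ 0.6274 -0.3121  0.1063] [-3.0608e+00  7.0780e-01 -1.0000e-03] [ 0.46 -0.04  1.02] 0.283517300296789 [-0.497  0.405  1.658  0.     1.079  1.528]
r 0.25277198902806636 ang -0.43424221964715415 toolyaw -0.4486301235462069
```

View pics/w32.png

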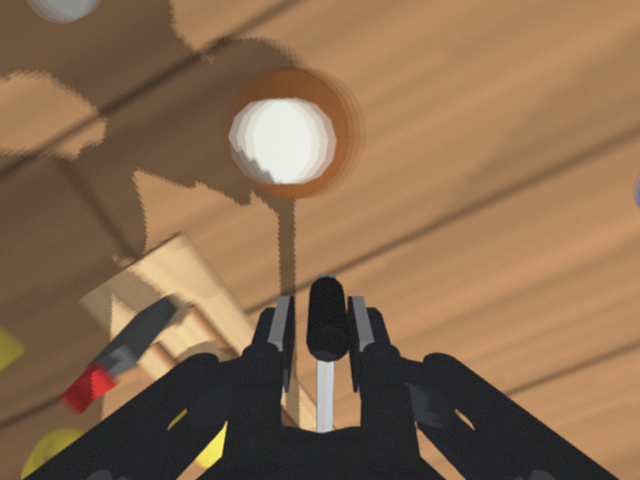

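>>> arm_command:
  targets: "-0.5 -17 0 0 0 -4 0.28; -2.5 -35 0 0 0 -8 0.28; -5.5 -52 0 0 0 -12 0.28; -10 -70 0 0 0 -16 0.28; -15 -86 0 0 0 -20 0.28; -20 -99 0 0 0 -23 0.28; -24 -107 0 0 0 -25 0.28; -26 -111 0 0 0 -26 0.28; -26 -111 0 0 0 -26 0.28; -26 -111 0 0 0 -26 0.28"

```text
time: 40.95
tool_pos: [0.6519, -0.2026, 0.1063]
tcp_rot: [3.141, -0.012, 0.0]
wrist_force: [-0.2, 0.3, -0.4]
width: 0.277
```

```bash
python3 snap.py wrist w33
python3 - <<'E'
from h import *
st=bot.read_state();T=tool_T(st);d=st['tool_pos'][:2]-np.array([.3998,-.2018]);print('r',np.hypot(*d),'ang',np.arctan2(d[1],d[0]),'toolyaw',np.arctan2(T[1,0],T[0,0]))
E
```

```text
40.95 [ 0.6519 -0.2026  0.1063] [ 3.1412e+00 -1.1700e-02  1.0000e-04] [-0.16  0.25 -0.44] 0.27684690429489267 [-0.338  0.374  1.701 -0.     1.067  1.241]
r 0.2520647256688963 ang -0.004679159612063437 toolyaw -0.008088895711815338
```

View pics/w33.png

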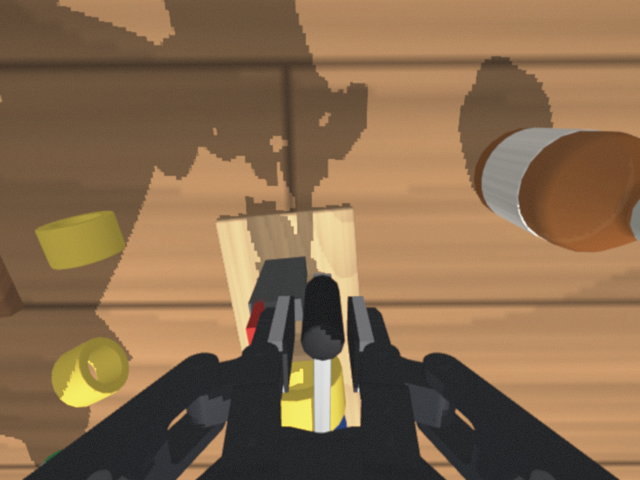

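>>> arm_command:
  targets: "0 -5 0 0 0 -1 0.28; 0 -9 0 0 0 -2 0.28; -0.5 -13 0 0 0 -3 0.28; -0.5 -17 0 0 0 -4 0.28; -1 -20 0 0 0 -4.5 0.28; -1 -22 0 0 0 -5 0.28; -1 -22 0 0 0 -5 0.28; -1 -22 0 0 0 -5 0.28"

```text
time: 41.67
tool_pos: [0.651, -0.1802, 0.1063]
tcp_rot: [-3.139, -0.126, 0.0]
wrist_force: [1.1, -0.5, -0.5]
width: 0.28
```

>>> arm_command:
  targets: "0 -2 0 0 0 0 0.28; 0 -4 0 0 0 -1 0.28; 0 -6 0 0 0 -1 0.28; 0 -6 0 0 0 -1 0.28"

```text
time: 42.0
tool_pos: [0.6507, -0.175, 0.1063]
tcp_rot: [3.137, 0.154, 0.0]
wrist_force: [0.3, -3.3, -0.6]
width: 0.281
```

```bash
python3 snap.py wrist w34
python3 - <<'E'
from h import *
st=bot.read_state();T=tool_T(st);d=st['tool_pos'][:2]-np.array([.3998,-.2018]);print('r',np.hypot(*d),'ang',np.arctan2(d[1],d[0]),'toolyaw',np.arctan2(T[1,0],T[0,0]))
E
```

```text
42.0 [ 0.6507 -0.175   0.1063] [3.1365e+00 1.5350e-01 5.0000e-04] [ 0.25 -3.31 -0.63] 0.2805635851612622 [-2.990e-01  3.580e-01  1.722e+00 -1.000e-03  1.061e+00  1.174e+00]
r 0.25224508269147133 ang 0.10650111474466364 toolyaw 0.09752187187431825
```

View pics/w34.png

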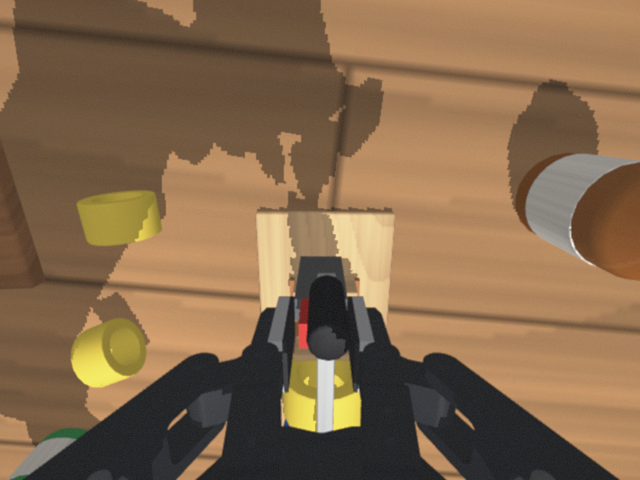

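The force is starting to rise. I'll push a little further to confirm the bar is home.

>>> arm_command:
  targets: "0 -1 0 0 0 0 0.28; 0 -2 0 0 0 0 0.28; 0 -3 0 0 0 0 0.28; 0 -3 0 0 0 0 0.28; 0 -3 0 0 0 0 0.28"

```text
time: 42.47
tool_pos: [0.6506, -0.1747, 0.1064]
tcp_rot: [3.133, 0.153, 0.002]
wrist_force: [1.4, -11.7, -2.5]
width: 0.284
```

It's at the hard stop: 11.7 N with no further travel. I'll back off and lift straight up.

>>> arm_command:
  targets: "0 3 0 0 0 0 0.28; 0 5 0 0 0 0 0.32; 0 5 0 0 0 0 0.34; 0 5 -10 0 0 0 0.34; 0 5 -40 0 0 0 0.34; 0 5 -80 0 0 0 0.34; 0 5 -120 0 0 0 0.34; 0 5 -150 0 0 0 0.34; 0 5 -150 0 0 0 0.34; 0 5 -150 0 0 0 0.34"

```text
time: 43.3
tool_pos: [0.6527, -0.1764, 0.2612]
tcp_rot: [3.136, 0.154, 0.011]
wrist_force: [0.2, -0.4, 0.1]
width: 0.34
```

>>> arm_command:
  targets: "-30 0 -30 0 0 0 0.34; -60 0 -60 0 0 0 0.34; -60 0 -80 0 0 0 0.34; -60 0 -80 0 0 0 0.34; -60 0 -80 0 0 0 0.34; -60 0 -80 0 0 0 0.34"

```text
time: 43.8
tool_pos: [0.5904, -0.1817, 0.3345]
tcp_rot: [-3.137, -0.153, 0.004]
wrist_force: [0.3, 0.0, 0.1]
width: 0.341
```

```bash
python3 snap.py wrist w35; python3 seat.py w35 wrist; python3 snap.py side s35;python3 snap.py scene c35;python3 seat.py s35 side; python3 pail.py s35 side c35 scene
python3 - <<'E'
import cv2
a=cv2.imread('pics/c35.png')[190:340,170:470];cv2.imwrite('pics/c35z.png',cv2.resize(a,None,fx=2.6,fy=2.6,interpolation=cv2.INTER_CUBIC))
a=cv2.imread('pics/s35.png')[150:400,200:450];cv2.imwrite('pics/s35z.png',cv2.resize(a,None,fx=2.4,fy=2.4,interpolation=cv2.INTER_CUBIC))
E
```

```text
43.8 [ 0.5904 -0.1817  0.3345] [-3.1366 -0.1532  0.0038] [0.32 0.04 0.11] 0.3409762726089617 [-0.339  0.112  1.595  0.     1.437  1.134]
yellow 1252 x [0.0064 0.0408] y [-0.0237  0.0229] mid [ 0.0236 -0.0004] ztop 0.0678
blue 1174 x [-0.0442 -0.0097] y [-0.0233  0.0244] mid [-0.0269  0.0006] ztop 0.0676
green 960 x [-0.0915 -0.0583] y [-0.0229  0.024 ] mid [-0.0749  0.0005] ztop 0.0675
43.85 [ 0.5903 -0.1817  0.3338] [-3.1361 -0.1535  0.0057] [ 0.23 -0.3  -1.45] 0.3406661661048586 [-0.339  0.113  1.595  0.     1.437  1.134]
43.9 [ 0.5903 -0.1817  0.3336] [-3.136  -0.1534  0.0062] [ 0.19 -0.6  -0.93] 0.3388902430796054 [-0.339  0.114  1.595  0.     1.437  1.134]
yellow 381 x [0.0046 0.0393] y [-0.024   0.0196] mid [ 0.022  -0.0022] ztop 0.07
blue 346 x [-0.0457 -0.0111] y [-0.0265  0.0194] mid [-0.0284 -0.0036] ztop 0.0692
green 357 x [-0.0945 -0.0603] y [-0.024   0.0207] mid [-0.0774 -0.0016] ztop 0.0692
s35 rim 302 [0.4202 0.2491] 0.0624
c35 rim 2827 [-0.1908  0.4623] 0.5888
```

View pics/w35.png

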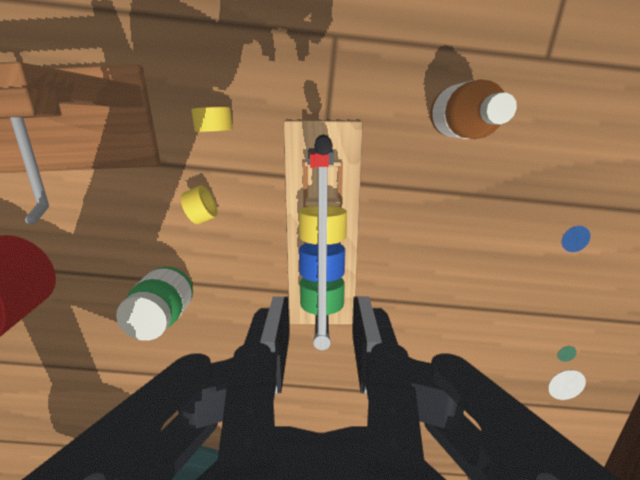

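View pics/c35z.png

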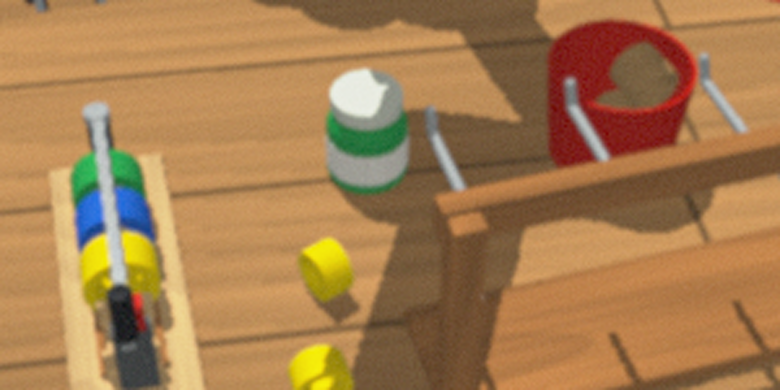

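View pics/s35z.png

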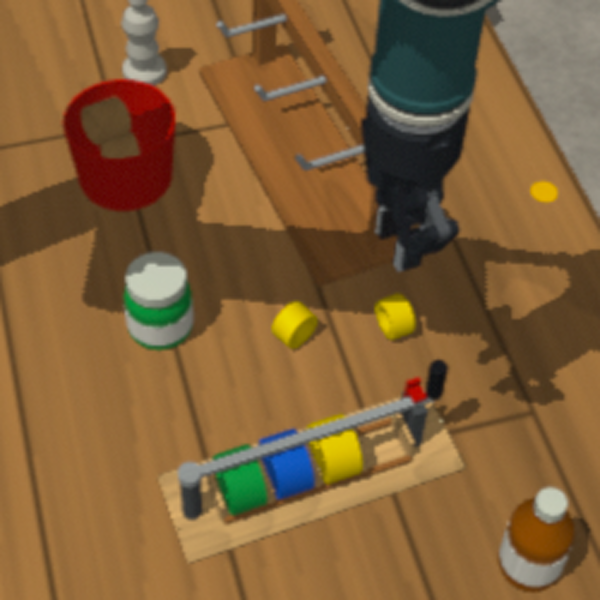

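The keeper is home in the catch, and the rolls are still in place. One core looks high in the pail after the knock, so I'll measure the core heights.

Run:
```python
from h import *
for tag,n in(('s35','side'),('c35','scene')):
    c=cam(n);D=np.load(f'pics/{tag}.npy');P=cloud(c,D);im=cv2.imread(f'pics/{tag}.png');h=cv2.cvtColor(im,cv2.COLOR_BGR2HSV)
    m=(D>0)&(np.hypot(P[...,0]-.42,P[...,1]-.249)<.062)&(h[...,0]>8)&(h[...,0]<30)&(P[...,2]>.005)
    q=P[m];print(n,len(q),'z pct',np.percentile(q[:,2],[2,25,50,75,90,98,100]).round(3),'hi centroid',q[q[:,2]>np.percentile(q[:,2],80)].mean(0).round(3))
```

```text
side 439 z pct [0.019 0.052 0.068 0.089 0.094 0.098 0.1  ] hi centroid [0.408 0.274 0.095]
scene 545 z pct [0.024 0.055 0.078 0.091 0.095 0.099 0.102] hi centroid [0.407 0.271 0.095]
```

```bash
python3 go.py 0.44 0.235 0.34 0.097
```

```text
shift [-109.  -429.5   -5.1] turn [-0.1  0.2  0. ] t 43.95 w 0.337 F [ 0.9  0.1 -0.8]
```

The highest core point is 100 mm. A core's half-size is at least 20 mm, so its centre is at most about 80 mm, under the 88 mm limit. I'll confirm from above with the wrist camera.

>>> arm_command:
  targets: "-10 -40 0 0 0 0 0.34; -20 -80 0 0 0 0 0.34; -30 -120 0 0 0 0 0.34; -40 -160 0 0 0 0 0.34; -50 -200 0 0 0 0 0.34; -60 -240 0 0 0 0 0.34; -70 -280 0 0 0 0 0.34; -80 -320 0 0 0 0 0.34; -90 -360 0 0 0 0 0.34; -100 -400 0 0 0 0 0.34"

```text
time: 44.78
tool_pos: [0.4512, 0.2078, 0.335]
tcp_rot: [3.137, 0.153, -0.003]
wrist_force: [1.2, 1.1, 0.2]
width: 0.342
```

>>> arm_command:
  targets: "10 -25 0 0 0 0 0.34; 10 -25 0 0 0 0 0.34; 10 -25 0 0 0 0 0.34; 10 -25 0 0 0 0 0.34; 10 -25 0 0 0 0 0.34"

```text
time: 45.2
tool_pos: [0.4601, 0.2309, 0.3355]
tcp_rot: [3.137, 0.151, -0.002]
wrist_force: [-0.6, -0.7, -0.4]
width: 0.339
```

```bash
python3 snap.py wrist w36; python3 pail.py w36 wrist
python3 - <<'E'
from h import *
st=np.load('pics/w36.npz');c=cam('wrist',st);D=np.load('pics/w36.npy');P=cloud(c,D);im=cv2.imread('pics/w36.png');h=cv2.cvtColor(im,cv2.COLOR_BGR2HSV)
red=((h[...,0]<8)|(h[...,0]>174))&(h[...,1]>150)&(D>0)&(P[...,2]>.09)&(P[...,2]<.12)&(np.hypot(P[...,0]-.42,P[...,1]-.249)<.07)
q=P[red];pl=np.linalg.lstsq(np.c_[q[:,:2],np.ones(len(q))],q[:,2],rcond=None)[0];print('rim plane',pl.round(3),len(q))
m=(D>0)&(np.hypot(P[...,0]-.42,P[...,1]-.249)<.06)&(h[...,0]>8)&(h[...,0]<30)&(P[...,2]>.005)&(P[...,2]<.13)
q=P[m];print(np.percentile(q[:,2],[2,25,50,75,98]).round(3),q.mean(0),len(q))
x0,x1=np.where(m.any(0))[0][[0,-1]];y0,y1=np.where(m.any(1))[0][[0,-1]];print(x0,x1,y0,y1)
E
```

```text
45.2 [0.4601 0.2309 0.3355] [ 3.137e+00  1.512e-01 -2.100e-03] [-0.59 -0.66 -0.44] 0.3390287270959901 [ 0.417 -0.09   1.797 -0.     1.436  1.892]
w36 rim 1650 [0.4215 0.2517] 0.062
rim plane [ 0.023 -0.003  0.089] 1775
[0.01  0.049 0.083 0.092 0.097] [0.41727985 0.26905476 0.0691895 ] 2324
254 313 175 256
```

View pics/w36.png

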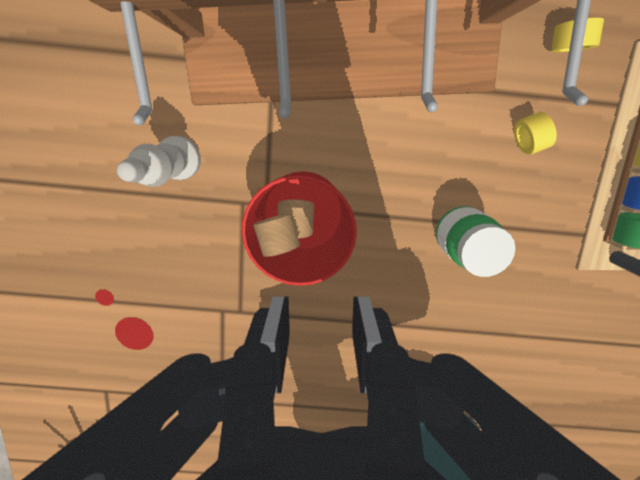

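The pail is upright, with its rim tilted about 0.02 rad. Both cores are inside; the upper one has its side facing up with its top at 98 mm, so its centre is at about 74 mm. The arm touches nothing, so I'll hand in.

Run:
```python
from workcell import bot
print(bot.finish_job())
```

```text
the job is handed in; nothing more can be done
None
```

I carried out the whole job and handed it in at about 45 s; the hand-in reported no verdict.

**What I did**
- I put both spent cores into the red pail.
- I lifted yellow, blue and green off their hooks and set them on edge in caddy slots 3, 2 and 1. The white roll was absent: its hook was empty from the start. I left the two small yellow look-alikes alone.
- I swung the keeper bar by its knob into the red catch until it stopped hard at about 12 N with no further travel.

**Last checks**
- **Rolls:** with the keeper closed, the wrist camera put them at caddy x = 24, −27 and −75 mm and y within 1 mm. Their tops stood at 68 mm, so their centres are about 37 mm high.
- **Other views:** the side camera read y up to 3.6 mm off and tops up to 70 mm. That fits the few millimetres by which the fixed cameras disagree with the wrist camera, and it is still within limits.
- **Keeper:** the pictures show the bar home in the catch.
- **Pail:** something knocked it about 30 mm aside during the run, as the task said might happen. It is still upright, with its rim tilted about 0.02 rad, and both cores are inside. The upper core's top is at 98 mm, so its centre is about 74 mm, under the 88 mm limit.
- **Bystanders:** the bottle, jar and torso looked unmoved in the pictures; I did not re-measure them.
- **Robot:** the arm ended clear of everything.

One fit failed: the last scene-camera fit of the pail rim gave a nonsense result. I did not use it, because the side and wrist fits agreed within 3 mm.

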